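# Clear a pile of cutting dies into the die tray

## Task

Put the four cutting dies that are piled crosswise beside the die tray back into it: take the pile apart from the top, one die at a time, and lay each die flat on the floor of the recess routed to its own outline. Do not drag the rest of the pile about while you lift one off, and leave the two dies that are already in the tray where they lie.

Things in the scene. Friction and masses are not known exactly. Their poses are not given: they have to be found in the camera images.
- tab_center (a point): centre, half-way up, of the tab die: an upright strip-steel ring 68 x 30 mm, 30 mm high (smallest of the four, narrow with rounded ends, light steel, 2 mm rivet heads on the sides). x axis along its length, z up. It lies on top of the pile, across the block die. Take it from above across its width (y), on the upper 20 mm of the outside of its long sides: a 6 mm deep recess will surround its foot.
- block_center (a point): centre, half-way up, of the block die: an upright strip-steel ring 88 x 37 mm, 30 mm high (narrow with rounded ends, dark steel, 2 mm rivet heads on the sides). x axis along its length, z up. It lies second from the top, across the trap die. Take it from above across its width (y), on the upper 20 mm of the outside of its long sides: a 6 mm deep recess will surround its foot.
- trap_center (a point): centre, half-way up, of the trap die: an upright strip-steel ring 90 x 62 mm, 30 mm high (wide ring tapering to its narrow end at +x, light steel). x axis along its length, z up. It lies third from the top, across the notch die. Take it from above across its width (y), on the upper 20 mm of the outside of its long sides: a 6 mm deep recess will surround its foot.
- notch_center (a point): centre, half-way up, of the notch die: an upright strip-steel ring 120 x 48 mm, 30 mm high (longest of the four, straight-sided with a small notch half-way along each long side, dark steel). x axis along its length, z up. It lies at the bottom of the pile, on the cutting board. Take it from above across its width (y), on the upper 20 mm of the outside of its long sides: a 6 mm deep recess will surround its foot.
- insert_tab_floor (a point): floor centre of the tab die's recess, about 84 x 46 mm, routed to the die's outline with 8 mm to spare, felt floor; x axis along it. Plywood insert 158 x 90 mm, top 6 mm higher, in any of the six bays of a wooden tray (340 x 298 mm, rim 47 mm above the board, 5 mm above the inserts). A seated die's centre is 15 mm above this point; either way round.
- insert_block_floor (a point): floor centre of the block die's recess, about 104 x 53 mm, routed to the die's outline with 8 mm to spare, felt floor; x axis along it. Plywood insert 158 x 90 mm, top 6 mm higher, in any of the six bays of a wooden tray (340 x 298 mm, rim 47 mm above the board, 5 mm above the inserts). A seated die's centre is 15 mm above this point; either way round.
- insert_trap_floor (a point): floor centre of the trap die's recess, about 106 x 78 mm, routed to the die's outline with 8 mm to spare, felt floor; x axis along it. Plywood insert 158 x 90 mm, top 6 mm higher, in any of the six bays of a wooden tray (340 x 298 mm, rim 47 mm above the board, 5 mm above the inserts). A seated die's centre is 15 mm above this point; narrow end at +x, roomiest with the die the same way round.
- insert_notch_floor (a point): floor centre of the notch die's recess, about 136 x 64 mm, routed to the die's outline with 8 mm to spare, felt floor; x axis along it. Plywood insert 158 x 90 mm, top 6 mm higher, in any of the six bays of a wooden tray (340 x 298 mm, rim 47 mm above the board, 5 mm above the inserts). A seated die's centre is 15 mm above this point; either way round.
- bottle_center (a point): centre, half-way up, of the bottle die (130 x 50 mm, a bottle outline, brown, 30 mm high), which already lies in its own recess in the tray and stays there. x axis along its length.
- link_center (a point): centre, half-way up, of the link die (75 x 34 mm, a ring with rounded ends, dark, 30 mm high), which already lies in its own recess in the tray and stays there. x axis along its length.
There are look-alikes about, which are no part of the job. Leave any green look-alike of the part that bears trap_center alone.

How it is judged:
On the way, in this order (a step that is already met when the one before it is completed fails the run):
1. the tab die lies flat in its own recess (x of tab_center in the frame of insert_tab_floor between -0.012 and 0.012 m and y of tab_center in the frame of insert_tab_floor between -0.012 and 0.012 m and z of tab_center in the frame of insert_tab_floor between 0.012 and 0.018 m and angle between tab_center's own z axis and vertical below 0.08 rad and angle between the x axis of tab_center and the x axis of insert_tab_floor, either way round below 0.3 rad), for 0.2 s.
2. the block die lies flat in its own recess (x of block_center in the frame of insert_block_floor between -0.012 and 0.012 m and y of block_center in the frame of insert_block_floor between -0.012 and 0.012 m and z of block_center in the frame of insert_block_floor between 0.012 and 0.018 m and angle between block_center's own z axis and vertical below 0.08 rad and angle between the x axis of block_center and the x axis of insert_block_floor, either way round below 0.3 rad), for 0.2 s.
3. the trap die lies flat in its own recess (x of trap_center in the frame of insert_trap_floor between -0.012 and 0.012 m and y of trap_center in the frame of insert_trap_floor between -0.012 and 0.012 m and z of trap_center in the frame of insert_trap_floor between 0.012 and 0.018 m and angle between trap_center's own z axis and vertical below 0.08 rad and angle between the x axis of trap_center and the x axis of insert_trap_floor, either way round below 0.3 rad), for 0.2 s.
4. the notch die lies flat in its own recess (x of notch_center in the frame of insert_notch_floor between -0.012 and 0.012 m and y of notch_center in the frame of insert_notch_floor between -0.012 and 0.012 m and z of notch_center in the frame of insert_notch_floor between 0.012 and 0.018 m and angle between notch_center's own z axis and vertical below 0.08 rad and angle between the x axis of notch_center and the x axis of insert_notch_floor, either way round below 0.3 rad), for 0.2 s.
At the end, for the whole second after the job is handed in: Each of the four dies rests flat (0.08 rad) on the floor of its own recess, centred within 12 mm along and across, its length along the recess (0.3 rad, either way round); the bottle and link dies already in the tray are within 15 mm of where they lay (all of step 1 and all of step 2 and all of step 3 and all of step 4 and linear speed of each of die_tab, die_block, die_trap, die_notch below 0.02 m/s and distance of each of bottle_center, link_center from where it was at the start of the episode below 0.015 m); the robot touches nothing.
It fails at once if the block die is shifted more than 25 mm in the pile before the tab die that lay on it is flat in its recess (distance of block_center from where it was at the start of the episode above 0.025 m and not (x of tab_center in the frame of insert_tab_floor between -0.012 and 0.012 m and y of tab_center in the frame of insert_tab_floor between -0.012 and 0.012 m and z of tab_center in the frame of insert_tab_floor between 0.012 and 0.018 m and angle between tab_center's own z axis and vertical below 0.08 rad and angle between the x axis of tab_center and the x axis of insert_tab_floor, either way round below 0.3 rad)).
It fails at once if the trap die is shifted more than 25 mm in the pile before the block die that lay on it is flat in its recess (distance of trap_center from where it was at the start of the episode above 0.025 m and not (x of block_center in the frame of insert_block_floor between -0.012 and 0.012 m and y of block_center in the frame of insert_block_floor between -0.012 and 0.012 m and z of block_center in the frame of insert_block_floor between 0.012 and 0.018 m and angle between block_center's own z axis and vertical below 0.08 rad and angle between the x axis of block_center and the x axis of insert_block_floor, either way round below 0.3 rad)).
It fails at once if the notch die is shifted more than 25 mm in the pile before the trap die that lay on it is flat in its recess (distance of notch_center from where it was at the start of the episode above 0.025 m and not (x of trap_center in the frame of insert_trap_floor between -0.012 and 0.012 m and y of trap_center in the frame of insert_trap_floor between -0.012 and 0.012 m and z of trap_center in the frame of insert_trap_floor between 0.012 and 0.018 m and angle between trap_center's own z axis and vertical below 0.08 rad and angle between the x axis of trap_center and the x axis of insert_trap_floor, either way round below 0.3 rad)).
It fails at once if the bottle die, already in the tray, is knocked more than 15 mm from its place (distance of bottle_center from where it was at the start of the episode above 0.015 m).
It fails at once if the link die, already in the tray, is knocked more than 15 mm from its place (distance of link_center from where it was at the start of the episode above 0.015 m).
It also fails if it takes over 102 s, if anything falls off the work surface, if the arm or the gripper's body presses on something with over 40 N, if the wrist force passes 120 N, or if a joint passes its speed limit or range.

## Robot

A 6-joint arm with a two-finger parallel gripper is mounted at the origin on a cart in front of the work surface, level with it; the furniture and walls round the work are solid. World frame = base frame: x ahead of the robot, y to its left, z up, the work surface at z = 0. Lengths are in m, angles in rad, forces in N, time in s.
With the tool pointing down it reaches from about 0.35 to 0.85 m from the base axis. Payload 8.1 kg.
Tool frame: the origin (TCP) lies at the centre of the arm's flange, where the gripper is bolted on; the fingertips stand 186 mm ahead of it and the grasp point (between the pads) lies 167 mm ahead of it (robot.nose_length is the distance from the TCP to the fingertips, in m); z points along the fingers, x is the direction in which the jaws open and shut, and the axes are right-handed (so a half turn about z gives the same grasp; the last joint's range is limited). The gripper opens to 93 mm and grips with 3 to 60 N. Pads are 15 mm wide; open, the fingers measure 128 mm over their backs; the gripper's body (75 mm by 188 mm) begins 65 mm behind the grasp point.
Start: joints at [-1.287, 0.13, 1.488, -0, 1.523, -0.085], TCP at [0.216, -0.56, 0.405] pointing down, gripper open.
Joint ranges: [-2.96, 2.96], [-0.89, 2.26], [0.02, 2.5], [-1.34, 4.48], [0, 2.73], [-2.66, 2.66]. Speed limits (rad/s): [2.39, 2.39, 2.79, 3.14, 3.14, 3.14].

## Interface

Orientations are given as a rotation vector (axis times angle).
In Python, from plant import robot gives the robot as it stands.
- The arm moves only by the tool arm_command, never from a script. Its argument "motion" is a list of rows, each an object with "slide": the shift along the tool's x, y, z each as a share of 0.4 m, from -1 to 1, a list of three; "turn": the turn, a rotation vector about the tool's x, y, z each as a share of 0.5 rad, from -1 to 1, a list of three. A call has exactly 5 rows; each row shifts and turns the commanded pose from where the row before left it, along the tool's axes as they then stand; what a row does not reach is not made up. A row lasts 1/12 s, in which the tool goes at most 41.7 mm and 7.16 degrees, less where a joint would pass 70% of its speed; a pose out of reach is approached as far as the arm can. A call with a number of a shift or a turn outside -1 to 1 is refused whole. A call with a gripper value outside its range is refused whole. "gripper" is the opening in per cent of the stroke, from 0 (shut) to 100 (fully open), set as the call begins (left out, the last holds). The fingers move at their own pace and stop on an object; "grip_force" is the grip in N (left out, the last holds). Time passes only in rows, so rows that do not move let the fingers close, or fill a call up. It gives the time, the measured TCP pose, the force and the opening at its end, in the units of the state.
- robot.read_state(): the state, without advancing time (a new reading comes with each control period).
- robot.read_camera(name): name is "side" or "top" or "wrist"; returns a dict with "pixels" (384x512x3 uint8, blue, green, red), "intrinsics" (3x3 intrinsics, pixels), "T" (4x4, takes a point from camera to world coordinates). Camera axes: x right, y down, z forward; pixel columns grow to the right and rows downward; lengths in m; the calibration is good to about 2 mm. A picture is of the moment at which its call begins. There is no depth.
- robot.close_job(): hands the job in, once; it reports no verdict.
The state is a dict: "t": time; "q": joint angles; "dq": joint speeds; "joint_torque": joint torques, N m; "tool_pos": TCP position; "orientation": TCP orientation; "force": force on the tool from outside, world axes, zero at the start; "wrist_torque": the same for the moment, N m; "opening": finger opening in m.
Only numpy, scipy, OpenCV 4.12 (cv2) and the standard library are available. Lean on these libraries where they do the work, as an engineer would, in place of code of your own. Each camera call takes 0.05 s, during which the arm holds its last target.

## Working session

There is one attempt and no reset: what is moved stays moved. The work goes in short steps, Python scripts to look and compute and a tool call to move; the robot and the scene stay as the last step left them, time stands still between calls to the robot, and variables do not carry over. Pictures are saved under pics/ and viewed, and the job is handed in when it is done.

Besides the shell and the picture viewer there is one more tool, called after "Call:" by a JSON object that holds its "name" and its "arguments". arm_command: Moves the arm, as the interface text tells. Shift numbers are shares of 0.4 m and turn numbers shares of 0.5 rad, none past 1 either way. Its arguments: {"type":"object","properties":{"motion":{"type":"array","items":{"type":"object","properties":{"slide":{"type":"array","items":{"type":"number"}},"turn":{"type":"array","items":{"type":"number"}}}}},"gripper":{"type":"number"},"grip_force":{"type":"number"}},"required":["motion"]}

```bash
ls; mkdir -p pics; python3 - <<'E'
from plant import robot
import cv2,numpy as np
print(robot.read_state())
for n in ["side","top","wrist"]:
    c=robot.read_camera(n); cv2.imwrite(f"pics/{n}0.png",c["pixels"]); np.savez(f"{n}0.npz",p=c["pixels"],K=c["intrinsics"],T=c["T"]); print(n,c["intrinsics"],np.round(c["T"],3))
E
```

```text
pics
{'t': 0.0, 'q': array([-1.28740012e+00,  1.31152916e-01,  1.48926234e+00, -1.82027802e-07,
        1.52302642e+00, -8.53714993e-02]), 'dq': array([-0.00126968,  0.00058542, -0.00071296,  0.0008316 , -0.00013328,
        0.00137333]), 'joint_torque': array([-3.27478392e-04, -5.59833348e+01, -4.91770720e+01,  7.66608864e-02,
        3.54660605e-02, -1.39716312e-04]), 'tool_pos': array([ 0.2162517 , -0.55942659,  0.40370138]), 'orientation': array([-2.59010071e+00,  1.77584268e+00,  2.24604471e-03]), 'force': array([ 0.29302756, -0.85508068,  0.20998131]), 'wrist_torque': array([0.03302966, 0.02248284, 0.00058175]), 'opening': 0.09261761832160313}
side [[452.51363466   0.         257.10270298]
 [  0.         452.51363466 196.68791229]
 [  0.           0.           1.        ]] [[-0.996 -0.069  0.049  0.39 ]
 [-0.083  0.648 -0.757  0.875]
 [ 0.021 -0.758 -0.652  0.938]
 [ 0.     0.     0.     1.   ]]
top [[482.33195801   0.         250.47020329]
 [  0.         482.33195801 190.90406652]
 [  0.           0.           1.        ]] [[-0.068 -0.932  0.357 -0.113]
 [-0.998  0.061 -0.03  -0.072]
 [ 0.006 -0.358 -0.934  1.543]
 [ 0.     0.     0.     1.   ]]
wrist [[326.43141588   0.         258.29294316]
 [  0.         326.43141588 193.14282054]
 [  0.           0.           1.        ]] [[ 0.36  -0.902 -0.238  0.283]
 [-0.933 -0.349 -0.09  -0.534]
 [-0.002  0.255 -0.967  0.383]
 [ 0.     0.     0.     1.   ]]
```

View pics/side0.png

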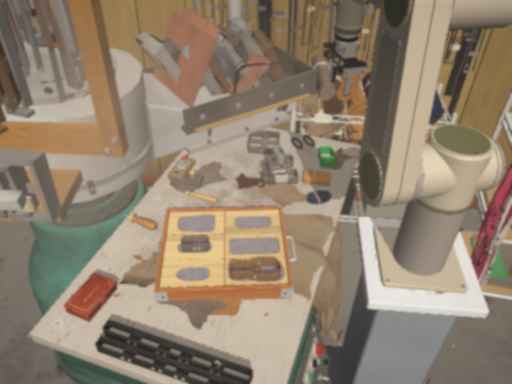

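View pics/top0.png

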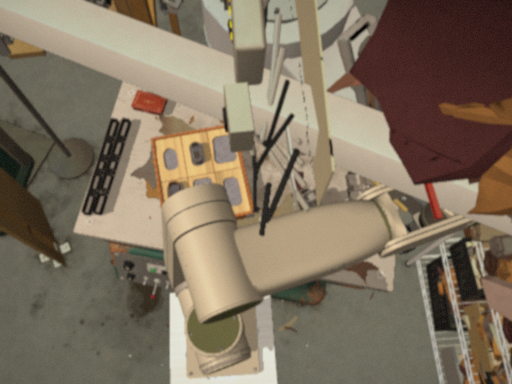

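View pics/wrist0.png

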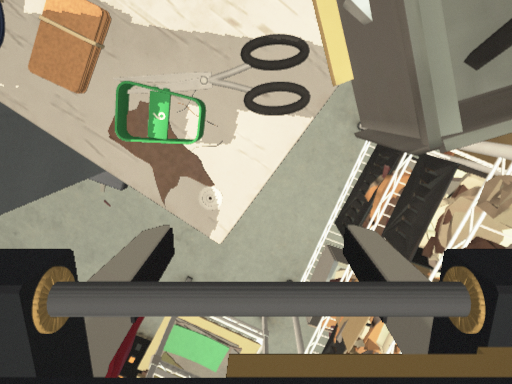

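The side view shows the tray at about (225,250) and the pile at about (272,158). The arm hides the pile in the top view. The wrist view shows only the green decoy, at (160,112). I'll zoom in on the side and top views.

```bash
python3 - <<'E'
import cv2,numpy as np
a=np.load("side0.npz")["p"]
cv2.imwrite("pics/s0a.png",cv2.resize(a[195:310,145:305],None,fx=5,fy=5,interpolation=cv2.INTER_CUBIC))
cv2.imwrite("pics/s0b.png",cv2.resize(a[110:220,220:350],None,fx=5,fy=5,interpolation=cv2.INTER_CUBIC))
E
```

```text
(no output)
```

View pics/s0a.png

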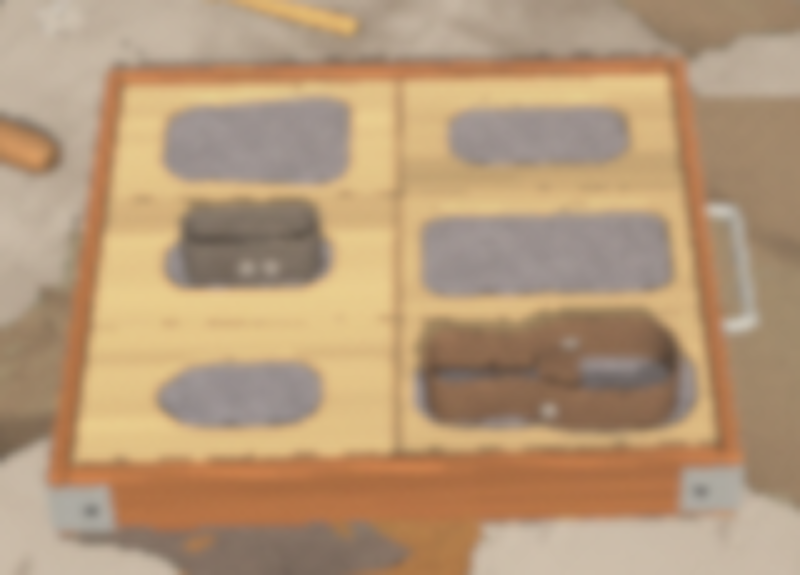

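View pics/s0b.png

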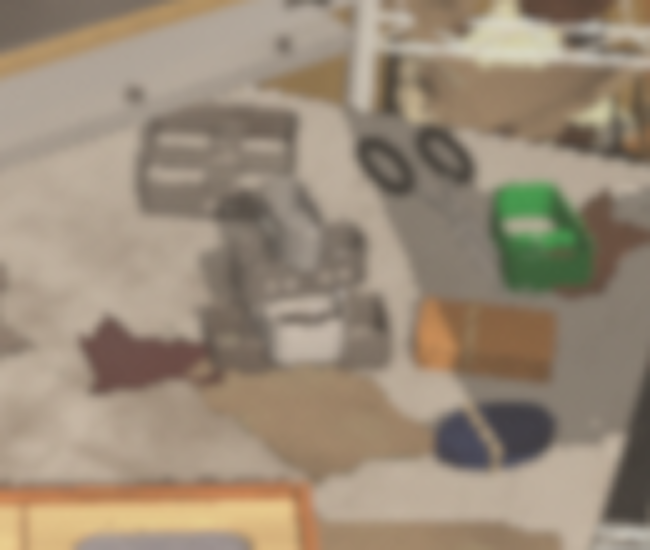

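The wooden tray in the side view holds: trap recess top-left, link die mid-left, tab recess bottom-left, block recess top-right, notch recess mid-right and bottle die bottom-right. Next I'll measure the recesses and roughly locate the pile.

```bash
cat > h.py <<'E'
import cv2,numpy as np
from scipy.spatial.transform import Rotation as R
from plant import robot
def snap(name,tag,scale=1.5,crop=None):
    c=robot.read_camera(name); p=c["pixels"]
    np.savez(f"{tag}.npz",p=p,K=c["intrinsics"],T=c["T"])
    q=p if crop is None else p[crop[0]:crop[1],crop[2]:crop[3]]
    cv2.imwrite(f"pics/{tag}.png",cv2.resize(q,None,fx=scale,fy=scale,interpolation=cv2.INTER_CUBIC))
def load(tag):
    d=np.load(f"{tag}.npz"); return d["p"],d["K"],d["T"]
def cast(uv,K,T,z):
    uv=np.atleast_2d(np.asarray(uv,float)); d=np.c_[uv,np.ones(len(uv))]@np.linalg.inv(K).T@T[:3,:3].T
    o=T[:3,3]; return o+d*((z-o[2])/d[:,2])[:,None]
def proj(X,K,T):
    X=np.atleast_2d(X); c=(X-T[:3,3])@T[:3,:3]; u=c@K.T; return u[:,:2]/u[:,2:]
def state():
    s=robot.read_state(); Rm=R.from_rotvec(s["orientation"]).as_matrix()
    print("t %.2f tcp %s yawx %.3f tool x %s open %.4f F %s q %s"%(s["t"],np.round(s["tool_pos"],4),np.arctan2(Rm[1,0],Rm[0,0]),np.round(Rm[:,0],3),s["opening"],np.round(s["force"],1),np.round(s["q"],2)))
    print("tool z",np.round(Rm[:,2],4))
    return s,Rm
def goto(p,yaw=None):
    "print slide in tool axes (share) total, and turn z"
    s,Rm=state(); d=Rm.T@(np.array(p)-s["tool_pos"]); print("slide share total",np.round(d/0.4,4))
    if yaw is not None:
        y=np.arctan2(Rm[1,0],Rm[0,0]); dy=(yaw-y+np.pi/2)%np.pi-np.pi/2
        print("turn z share total (tool z down => sign flip)",round(-dy/0.5,4))
def rect(pts):
    (c,wh,a)=cv2.minAreaRect((np.asarray(pts)[:,:2]*1e4).astype(np.float32)); w,h=wh
    if w<h: w,h=h,w; a+=90
    a=np.radians(a); a=(a+np.pi/2)%np.pi-np.pi/2
    return np.round(np.array(c)/1e4,4),np.round(np.array([w,h])/1e4,4),round(a,3)
E
python3 - <<'E'
from h import *
p,K,T=load("side0")
hsv=cv2.cvtColor(p,cv2.COLOR_BGR2HSV)
reg=np.zeros(p.shape[:2],np.uint8);reg[205:295,162:292]=1
m=((hsv[...,1]<50)&(reg>0)).astype(np.uint8)*255
cs,_=cv2.findContours(m,cv2.RETR_EXTERNAL,cv2.CHAIN_APPROX_NONE)
for c in cs:
    if cv2.contourArea(c)<100: continue
    c=c[:,0,:]
    print(c.mean(0).round(),rect(cast(c,K,T,.038)))
for uv in [(167,209),(281,207),(293,290),(157,293)]: print(uv,cast(uv,K,T,.047).round(3))
print("pile base/top",cast([(282,165),(278,160)],K,T,.1).round(3),cast([(278,182),(261,183),(298,181)],K,T,.0).round(3))
print("dists decoy", cast([(327,160)],K,T,.015))
E
```

```text
[193. 274.] (array([0.596 , 0.1451]), array([0.0783, 0.0358]), np.float64(0.1))
[254. 245.] (array([0.4497, 0.0318]), array([0.1301, 0.0536]), np.float64(0.141))
[252. 222.] (array([ 0.4632, -0.0602]), array([0.0978, 0.0372]), np.float64(0.105))
[197. 223.] (array([ 0.622 , -0.0397]), array([0.0994, 0.0616]), np.float64(0.105))
(167, 209) [[ 0.713 -0.077  0.047]]
(281, 207) [[ 0.383 -0.121  0.047]]
(293, 290) [[0.341 0.179 0.047]]
(157, 293) [[0.667 0.22  0.047]]
pile base/top [[ 0.389 -0.257  0.1  ]
 [ 0.402 -0.282  0.1  ]] [[ 0.398 -0.296  0.   ]
 [ 0.454 -0.285  0.   ]
 [ 0.332 -0.309  0.   ]]
dists decoy [[ 0.23418941 -0.41778329  0.015     ]]
```

Call:
{"name": "arm_command", "arguments": {"motion": [{"slide":[-0.06,-0.075,0],"turn":[0,0,0]},{"slide":[-0.06,-0.075,0],"turn":[0,0,0]},{"slide":[-0.06,-0.075,0],"turn":[0,0,0]},{"slide":[-0.06,-0.075,0],"turn":[0,0,0]},{"slide":[-0.06,-0.075,0],"turn":[0,0,0]}], "gripper": 100}}

```text
t: 0.57
tool_pos: [0.3134, -0.392, 0.4043]
orientation: [-2.59, 1.777, 0.001]
force: [1.2, 0.4, -0.4]
opening: 0.0926
```

Call:
{"name": "arm_command", "arguments": {"motion": [{"slide":[-0.06,-0.075,0],"turn":[0,0,0]},{"slide":[-0.06,-0.075,0],"turn":[0,0,0]},{"slide":[0,0,0],"turn":[0,0,0]},{"slide":[0,0,0],"turn":[0,0,0]},{"slide":[0,0,0],"turn":[0,0,0]}]}}

```text
t: 0.98
tool_pos: [0.3516, -0.3274, 0.4047]
orientation: [2.592, -1.775, -0.0]
force: [-0.0, -0.1, 0.7]
opening: 0.093
```

```bash
python3 - <<'E'
from h import *
state(); snap("wrist","w1"); snap("side","s1",5,(110,220,220,350)); snap("top","t1")
E
```

```text
t 0.98 tcp [ 0.3516 -0.3274  0.4047] yawx -1.201 tool x [ 0.361 -0.932  0.   ] open 0.0930 F [-0.  -0.1  0.7] q [-0.86 -0.2   1.81 -0.    1.53  0.34]
tool z [-3.e-04 -4.e-04 -1.e+00]
```

View pics/w1.png

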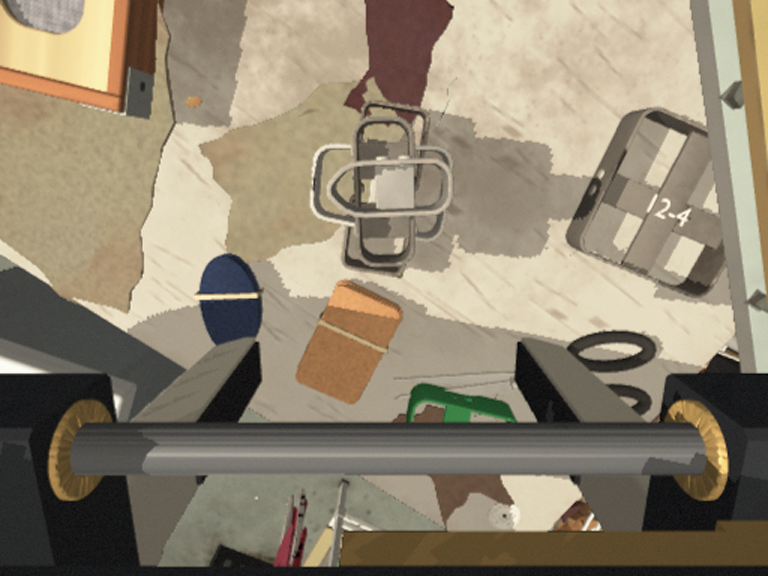

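View pics/t1.png

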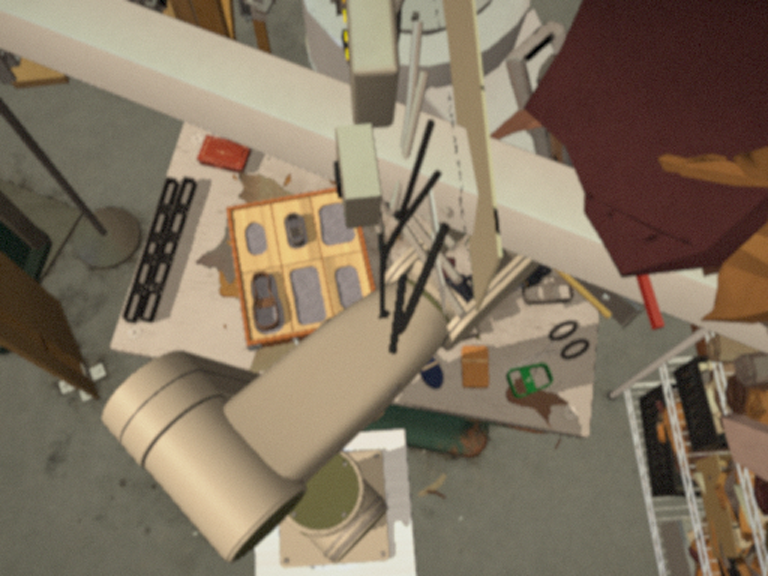

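The wrist picture shows the pile centred near (385,187). The tab lies lengthways along image x on top of the vertical block, with the trap horizontal under that and the notch vertical at the bottom. I'll zoom in to measure.

```bash
python3 - <<'E'
from h import *
p,K,T=load("w1")
q=p[60:190,195:315]
q=cv2.resize(q,None,fx=5,fy=5,interpolation=cv2.INTER_CUBIC)
# overlay grid ticks each 10px
for u in range(200,315,10): cv2.putText(q,str(u),((u-195)*5,8),0,.3,(0,0,255)); cv2.line(q,((u-195)*5,10),((u-195)*5,16),(0,0,255),1)
for v in range(70,190,10): cv2.putText(q,str(v),(0,(v-60)*5),0,.3,(0,0,255)); cv2.line(q,(18,(v-60)*5),(26,(v-60)*5),(0,0,255),1)
cv2.imwrite("pics/w1z.png",q)
E
```

```text
(no output)
```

View pics/w1z.png

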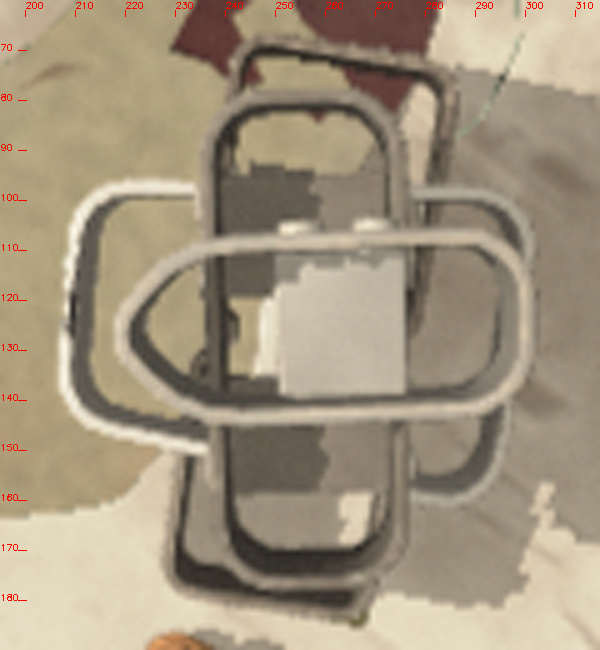

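```bash
python3 - <<'E'
from h import *
p,K,T=load("w1")
def z2(pts): return [(195+a/5,60+b/5) for a,b in pts]
D={"tab":(.12,[(115,330),(530,325),(230,239),(480,230),(230,420),(480,413)]),
"block":(.09,[(300,90),(320,588),(201,150),(409,150),(226,520),(408,530)]),
"trap":(.06,[(65,330),(535,260),(150,183),(440,188),(180,450),(440,500)]),
"notch":(.03,[(240,42),(462,85),(165,585),(365,622)])}
for n,(z,pt) in D.items():
    X=cast(z2(pt),K,T,z); print(n,rect(X)); print(X[:,:2].round(4).tolist())
E
```

```text
tab (array([ 0.4054, -0.3082]), array([0.0658, 0.0284]), np.float64(-1.166))
[[0.3932, -0.2776], [0.4177, -0.3387], [0.4129, -0.2897], [0.4283, -0.3257], [0.3865, -0.2996], [0.4021, -0.3366]]
block (array([ 0.4002, -0.309 ]), array([0.0867, 0.0357]), np.float64(0.422))
[[0.4396, -0.2909], [0.3601, -0.3254], [0.4244, -0.2785], [0.4373, -0.3119], [0.3657, -0.3049], [0.3759, -0.3365]]
trap (array([ 0.4021, -0.3039]), array([0.0869, 0.0586]), np.float64(-1.392))
[[0.384, -0.263], [0.4292, -0.3431], [0.4159, -0.2692], [0.435, -0.321], [0.3702, -0.2918], [0.3795, -0.3437]]
notch (array([ 0.3964, -0.3081]), array([0.1153, 0.0462]), np.float64(0.203))
[[0.4482, -0.2739], [0.4569, -0.3192], [0.3364, -0.298], [0.3446, -0.3424]]
```

The tab measures 66x28 mm at z=0.12, which fits the given size. I'll turn the jaws across it.

Call:
{"name": "arm_command", "arguments": {"motion": [{"slide":[0,0,0],"turn":[0,0,-0.24]},{"slide":[0,0,0],"turn":[0,0,-0.24]},{"slide":[0,0,0],"turn":[0,0,-0.24]},{"slide":[0,0,0],"turn":[0,0,-0.24]},{"slide":[0,0,0],"turn":[0,0,-0.24]}]}}

```text
t: 1.55
tool_pos: [0.3509, -0.3284, 0.4045]
orientation: [-3.002, 0.926, 0.001]
force: [-0.3, -1.3, 0.1]
opening: 0.0929
```

Call:
{"name": "arm_command", "arguments": {"motion": [{"slide":[0,0,0],"turn":[0,0,-0.24]},{"slide":[0,0,0],"turn":[0,0,-0.24]},{"slide":[0,0,0],"turn":[0,0,-0.24]},{"slide":[0,0,0],"turn":[0,0,-0.24]},{"slide":[0,0,0],"turn":[0,0,-0.24]}]}}

```text
t: 1.97
tool_pos: [0.3509, -0.3284, 0.4045]
orientation: [-3.141, -0.003, 0.001]
force: [0.2, 0.7, 0.3]
opening: 0.093
```

Call:
{"name": "arm_command", "arguments": {"motion": [{"slide":[0,0,0],"turn":[0,0,-0.24]},{"slide":[0,0,0],"turn":[0,0,-0.24]},{"slide":[0,0,0],"turn":[0,0,-0.24]},{"slide":[0,0,0],"turn":[0,0,-0.1]},{"slide":[0,0,0],"turn":[0,0,0]}]}}

```text
t: 2.38
tool_pos: [0.3509, -0.3283, 0.4045]
orientation: [-3.076, -0.637, 0.001]
force: [0.3, -0.0, -0.0]
opening: 0.0928
```

```bash
python3 - <<'E'
from h import *
goto([.4055,-.309,.40],.405); snap("wrist","w2")
E
```

```text
t 2.38 tcp [ 0.3509 -0.3283  0.4045] yawx 0.408 tool x [ 0.918  0.397 -0.   ] open 0.0928 F [ 0.3 -0.  -0. ] q [-0.86 -0.2   1.81 -0.    1.53 -1.27]
tool z [-4.e-04  2.e-04 -1.e+00]
slide share total [0.1444 0.0098 0.0113]
turn z share total (tool z down => sign flip) 0.0066
```

View pics/w2.png

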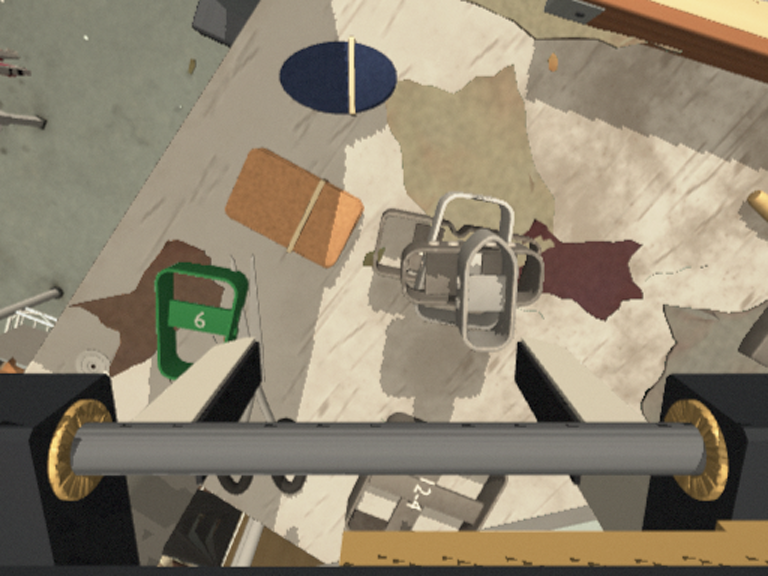

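This second view shows the tab at about (487,290), aligned with the image's vertical. I'll cross-check it.

```bash
python3 - <<'E'
from h import *
p,K,T=load("w2")
q=cv2.resize(p[120:240,240:370],None,fx=6,fy=5,interpolation=cv2.INTER_CUBIC)
q=cv2.resize(p[120:240,240:370],None,fx=5,fy=5,interpolation=cv2.INTER_CUBIC)
cv2.imwrite("pics/w2z.png",q)
E
```

```text
(no output)
```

View pics/w2z.png

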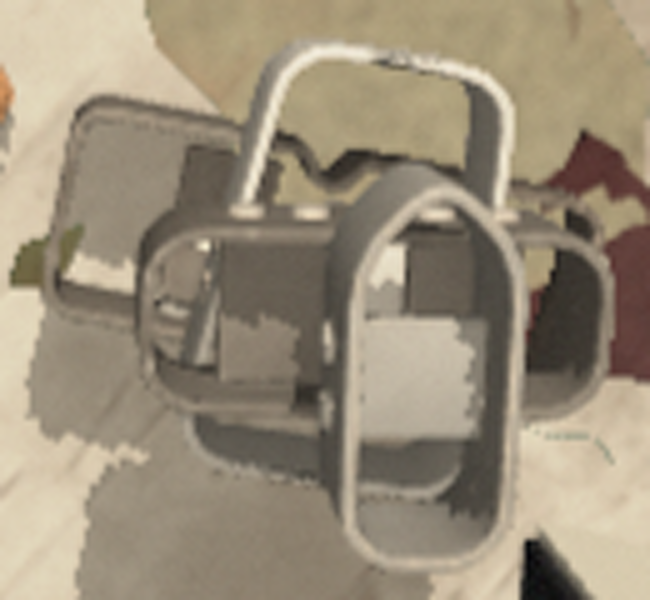

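```bash
python3 - <<'E'
from h import *
p,K,T=load("w2")
z2=lambda pts:[(240+a/5,120+b/5) for a,b in pts]
X=cast(z2([(434,180),(430,572),(342,300),(526,300),(343,500),(517,500)]),K,T,.12)
print(X.round(4),rect(X)); print((X[0]+X[1])/2,(X[2:].mean(0)))
# triangulate tip
X1=cast([(195+115/5,60+330/5)],K,load("w1")[2],.12);print(X1)
# notch / block / trap
for n,z,pts in [("block",.09,[(140,320),(613,320),(270,232),(270,410),(450,232),(540,425)]),("trap",.06,[(400,45),(330,490),(262,95),(515,110)]),("notch",.03,[(95,96),(45,300)])]:
    print(n,cast(z2(pts),K,T,z)[:,:2].round(4).tolist())
E
```

```text
[[ 0.3902 -0.2769  0.12  ]
 [ 0.42   -0.3382  0.12  ]
 [ 0.3852 -0.3008  0.12  ]
 [ 0.4131 -0.2887  0.12  ]
 [ 0.4005 -0.3323  0.12  ]
 [ 0.4278 -0.3205  0.12  ]] (array([ 0.4053, -0.3074]), array([0.0681, 0.0304]), np.float64(-1.118))
[ 0.40510307 -0.30752405  0.12      ] [ 0.40661687 -0.31055539  0.12      ]
[[ 0.3932442 -0.2776083  0.12     ]]
block [[0.3595, -0.3232], [0.4397, -0.2885], [0.3746, -0.2988], [0.3889, -0.3294], [0.4047, -0.2857], [0.4367, -0.3119]]
trap [[0.3875, -0.2588], [0.4144, -0.347], [0.3668, -0.2783], [0.4138, -0.2611]]
notch [[0.338, -0.294], [0.3456, -0.3396]]
```

Call:
{"name": "arm_command", "arguments": {"motion": [{"slide":[0.072,0.005,0],"turn":[0,0,-0.045]},{"slide":[0.072,0.005,0],"turn":[0,0,0]},{"slide":[0,0,0.08],"turn":[0,0,0]},{"slide":[0,0,0.08],"turn":[0,0,0]},{"slide":[0,0,0.06],"turn":[0,0,0]}]}}

```text
t: 2.85
tool_pos: [0.4057, -0.3075, 0.3146]
orientation: [-3.069, -0.667, 0.001]
force: [-1.2, 0.2, -0.6]
opening: 0.0928
```

```bash
python3 - <<'E'
from h import *
snap("wrist","w3");goto([.4055,-.309,.288],.43); 
E
```

```text
t 2.90 tcp [ 0.4042 -0.3064  0.3093] yawx 0.428 tool x [ 0.91   0.415 -0.003] open 0.0932 F [-2.2  1.4 -3.3] q [-0.75 -0.05  1.85 -0.    1.35 -1.18]
tool z [-0.0064  0.0059 -1.    ]
slide share total [0.0004 0.0078 0.0532]
turn z share total (tool z down => sign flip) -0.0049
```

View pics/w3.png

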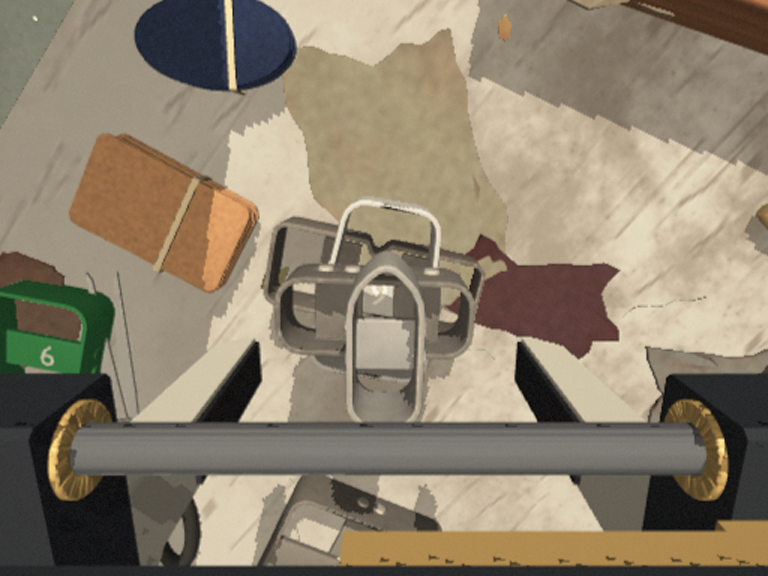

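The tab at (386,345) is centred between the jaws. I'll go down and close.

Call:
{"name": "arm_command", "arguments": {"motion": [{"slide":[0,0.004,0.03],"turn":[0,0,0]},{"slide":[0,0,0.025],"turn":[0,0,0]},{"slide":[0,0,0],"turn":[0,0,0]},{"slide":[0,0,0],"turn":[0,0,0]},{"slide":[0,0,0],"turn":[0,0,0]}]}}

```text
t: 3.32
tool_pos: [0.4069, -0.3095, 0.2962]
orientation: [3.068, 0.67, 0.002]
force: [0.2, 0.4, -0.1]
opening: 0.0925
```

Call:
{"name": "arm_command", "arguments": {"motion": [{"slide":[0,0,0],"turn":[0,0,0]},{"slide":[0,0,0],"turn":[0,0,0]},{"slide":[0,0,0],"turn":[0,0,0]},{"slide":[0,0,0],"turn":[0,0,0]},{"slide":[0,0,0],"turn":[0,0,0]}], "gripper": 15, "grip_force": 25}}

```text
t: 3.73
tool_pos: [0.4066, -0.3089, 0.2949]
orientation: [3.069, 0.671, 0.0]
force: [0.2, -0.9, 0.7]
opening: 0.0647
```

Call:
{"name": "arm_command", "arguments": {"motion": [{"slide":[0,0,0],"turn":[0,0,0]},{"slide":[0,0,0],"turn":[0,0,0]},{"slide":[0,0,0],"turn":[0,0,0]},{"slide":[0,0,0],"turn":[0,0,0]},{"slide":[0,0,0],"turn":[0,0,0]}]}}

```text
t: 4.15
tool_pos: [0.4065, -0.3089, 0.2947]
orientation: [-3.069, -0.671, 0.0]
force: [-1.2, -1.3, -0.5]
opening: 0.0313
```

Call:
{"name": "arm_command", "arguments": {"motion": [{"slide":[0,0,0],"turn":[0,0,0]},{"slide":[0,0,0],"turn":[0,0,0]},{"slide":[0,0,0.009],"turn":[0,0,0]},{"slide":[0,0,0.009],"turn":[0,0,0]},{"slide":[0,0,0],"turn":[0,0,0]}], "gripper": 45}}

```text
t: 4.57
tool_pos: [0.4063, -0.3086, 0.2864]
orientation: [-3.068, -0.671, 0.001]
force: [0.6, 0.4, 0.1]
opening: 0.0422
```

Call:
{"name": "arm_command", "arguments": {"motion": [{"slide":[0,0,0],"turn":[0,0,0]},{"slide":[0,0,0],"turn":[0,0,0]},{"slide":[0,0,0],"turn":[0,0,0]},{"slide":[0,0,0],"turn":[0,0,0]},{"slide":[0,0,0],"turn":[0,0,0]}], "gripper": 15}}

```text
t: 4.98
tool_pos: [0.4065, -0.3089, 0.2875]
orientation: [-3.069, -0.671, 0.0]
force: [-0.1, 0.5, -0.8]
opening: 0.0296
```

Call:
{"name": "arm_command", "arguments": {"motion": [{"slide":[0,0,0],"turn":[0,0,0]},{"slide":[0,0,0],"turn":[0,0,0]},{"slide":[0,0,-0.02],"turn":[0,0,0]},{"slide":[0,0,-0.08],"turn":[0,0,0]},{"slide":[0,0,-0.08],"turn":[0,0,0]}]}}

```text
t: 5.4
tool_pos: [0.4059, -0.3082, 0.3588]
orientation: [-3.065, -0.67, 0.004]
force: [1.1, -1.5, -1.2]
opening: 0.0297
```

```bash
python3 - <<'E'
from h import *
snap("wrist","w4");state()
E
```

```text
t 5.45 tcp [ 0.4075 -0.3097  0.3679] yawx 0.431 tool x [0.909 0.417 0.003] open 0.0301 F [ 2.3 -3.1  4.5] q [-0.75 -0.09  1.78  0.    1.45 -1.18]
tool z [ 0.0056 -0.0051 -1.    ]
```

View pics/w4.png

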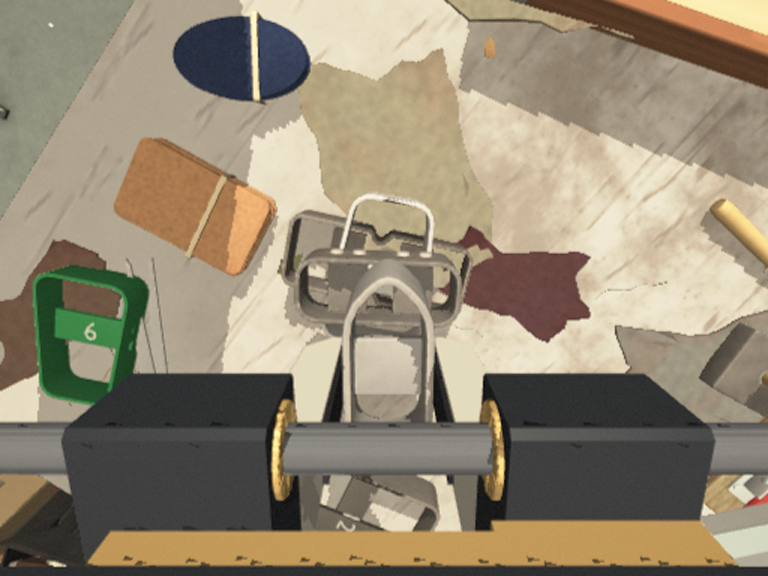

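The tab is held level, at (388,350) in the picture. I'll carry it towards the tray.

Call:
{"name": "arm_command", "arguments": {"motion": [{"slide":[0.055,-0.076,-0.015],"turn":[0,0,0]},{"slide":[0.055,-0.076,-0.015],"turn":[0,0,0]},{"slide":[0.055,-0.076,-0.015],"turn":[0,0,0]},{"slide":[0.055,-0.076,-0.015],"turn":[0,0,0]},{"slide":[0.055,-0.076,-0.015],"turn":[0,0,0]}]}}

```text
t: 5.87
tool_pos: [0.443, -0.1233, 0.3905]
orientation: [3.069, 0.67, 0.002]
force: [1.2, -0.4, -1.2]
opening: 0.0295
```

Call:
{"name": "arm_command", "arguments": {"motion": [{"slide":[0.055,-0.076,0],"turn":[0,0,0]},{"slide":[0.055,-0.076,0],"turn":[0,0,0]},{"slide":[0.055,-0.076,0],"turn":[0,0,0]},{"slide":[0.055,-0.076,0],"turn":[0,0,0]},{"slide":[0.055,-0.076,0],"turn":[0,0,0]}]}}

```text
t: 6.28
tool_pos: [0.4795, 0.0611, 0.3903]
orientation: [3.069, 0.671, 0.002]
force: [0.8, -0.2, -2.0]
opening: 0.0299
```

Call:
{"name": "arm_command", "arguments": {"motion": [{"slide":[0,0,0],"turn":[0,0,0.24]},{"slide":[0,0,0],"turn":[0,0,0.24]},{"slide":[0,0,0],"turn":[0,0,0.24]},{"slide":[0,0,0],"turn":[0,0,0.24]},{"slide":[0,0,0],"turn":[0,0,0.24]}]}}

```text
t: 6.7
tool_pos: [0.4796, 0.0595, 0.39]
orientation: [-3.129, 0.274, -0.001]
force: [0.4, 0.7, -1.0]
opening: 0.0297
```

Call:
{"name": "arm_command", "arguments": {"motion": [{"slide":[0,0,0],"turn":[0,0,0.24]},{"slide":[0,0,0],"turn":[0,0,0.24]},{"slide":[0,0,0],"turn":[0,0,0.24]},{"slide":[0,0,0],"turn":[0,0,0.24]},{"slide":[0,0,0],"turn":[0,0,0.24]}]}}

```text
t: 7.12
tool_pos: [0.4796, 0.0592, 0.3901]
orientation: [-2.908, 1.188, -0.001]
force: [-1.0, -0.0, -1.2]
opening: 0.0297
```

Call:
{"name": "arm_command", "arguments": {"motion": [{"slide":[0,0,0],"turn":[0,0,0.24]},{"slide":[0,0,0],"turn":[0,0,0.24]},{"slide":[0,0,0],"turn":[0,0,0.24]},{"slide":[0,0,0],"turn":[0,0,0.24]},{"slide":[0,0,0],"turn":[0,0,0.24]}]}}

```text
t: 7.53
tool_pos: [0.4796, 0.0592, 0.3901]
orientation: [-2.427, 1.994, -0.001]
force: [-0.7, -0.6, -2.0]
opening: 0.0301
```

```bash
python3 - <<'E'
from h import *
snap("wrist","w5");state()
E
```

```text
t 7.58 tcp [0.4796 0.0592 0.39  ] yawx -1.385 tool x [ 0.185 -0.983  0.   ] open 0.0300 F [ 0.4 -0.1 -2.2] q [ 0.02 -0.18  1.82  0.    1.5   1.4 ]
tool z [ 5.e-04  1.e-04 -1.e+00]
```

View pics/w5.png

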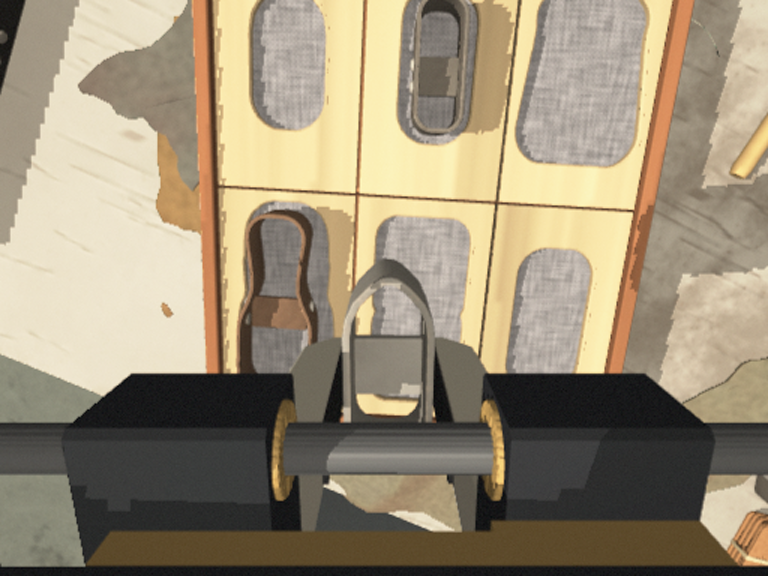

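The tray is now well in view: tab recess near (288,60), link (440,65), trap (585,80), notch (423,280), block (550,310). I'll move closer over the tab recess.

Call:
{"name": "arm_command", "arguments": {"motion": [{"slide":[-0.055,-0.07,0],"turn":[0,0,0]},{"slide":[-0.055,-0.07,0],"turn":[0,0,0]},{"slide":[-0.055,-0.07,0],"turn":[0,0,0]},{"slide":[0,0,0],"turn":[0,0,0]},{"slide":[0,0,0],"turn":[0,0,0]}]}}

```text
t: 8.0
tool_pos: [0.5492, 0.1419, 0.3887]
orientation: [2.437, -1.98, -0.002]
force: [-1.2, 0.8, -1.5]
opening: 0.0297
```

```bash
python3 - <<'E'
from h import *
snap("wrist","w6");state()
E
```

```text
t 8.05 tcp [0.5487 0.141  0.3891] yawx -1.366 tool x [ 0.203 -0.979  0.   ] open 0.0299 F [-0.9 -0.5 -1.6] q [ 0.16  0.05  1.6  -0.    1.49  1.53]
tool z [-1.3e-03 -4.0e-04 -1.0e+00]
```

View pics/w6.png

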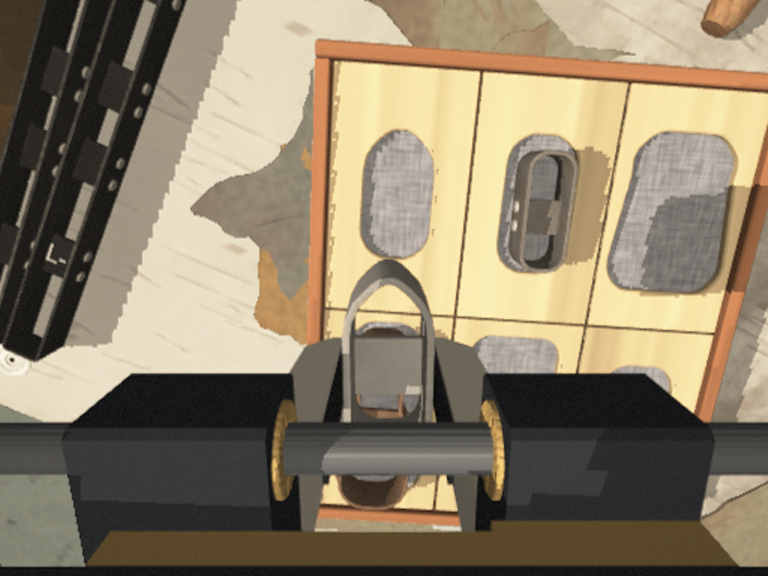

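```bash
cat > rec.py <<'E'
from h import *
import sys
def recs(tag,z=.039):
    p,K,T=load(tag); hsv=cv2.cvtColor(p,cv2.COLOR_BGR2HSV)
    m=((hsv[...,1]<70)&(hsv[...,2]>70)).astype(np.uint8)*255
    m=cv2.morphologyEx(m,cv2.MORPH_CLOSE,np.ones((3,3),np.uint8)); m=cv2.morphologyEx(m,cv2.MORPH_OPEN,np.ones((3,3),np.uint8))
    cs,_=cv2.findContours(m,cv2.RETR_EXTERNAL,cv2.CHAIN_APPROX_NONE)
    for c in cs:
        if cv2.contourArea(c)<800: continue
        c=c[:,0,:]; X=cast(c,K,T,z); r=rect(X)
        if r[1][0]<.15: print(np.round(c.mean(0)*1.5),*r)
for t in sys.argv[1:]: print(t); recs(t)
E
python3 rec.py w6 w5; python3 - <<'E'
from h import *
p,K,T=load("w6")
# tray outer far corner & bay lines
for n,uv in [("farleft outer",(316,40)),("cross1",(327,310)),("cross2",(455,317)),("cross3",(588,325)),("far1",(481,70)),("far2",(629,83)),("inner left far",(333,60))]:
    print(n,cast(np.array(uv)/1.5,K,T,.042).round(4))
p,K,T=load("w5")
for n,uv in [("c1",(217,187)),("c2",(357,194)),("c3",(497,204)),("c4",(633,211))]: print(n,cast(np.array(uv)/1.5,K,T,.042).round(4))
E
```

```text
w6
[733. 473.] [ 0.4405 -0.1573] [0.0642 0.0471] 0.206
[ 36. 507.] [0.3041 0.3783] [0.1147 0.0692] 0.206
[533. 214.] [0.6107 0.0556] [0.0892 0.0523] 0.163
[672. 214.] [ 0.6235 -0.037 ] [0.1044 0.0751] 0.138
[661.  32.] [0.724  0.0125] [0.1465 0.0391] -1.365
w5
[736. 484.] [ 0.3557 -0.2446] [0.0981 0.0529] 0.195
[ 36. 505.] [0.2388 0.2988] [0.1187 0.0692] 0.188
[547. 314.] [ 0.4698 -0.0585] [0.0929 0.0502] 0.135
[279. 259.] [0.4721 0.1327] [0.0541 0.0276] 0.129
[583.  94.] [ 0.6057 -0.0388] [0.1217 0.0759] 0.195
[417. 107.] [0.59   0.0617] [0.1178 0.0667] 0.12
[288.  61.] [0.5939 0.1446] [0.0746 0.0448] 0.162
farleft outer [[0.6791 0.213  0.042 ]]
cross1 [[0.5117 0.1767 0.042 ]]
cross2 [[0.525  0.0883 0.042 ]]
cross3 [[ 0.5383 -0.0045  0.042 ]]
far1 [[0.6833 0.1108 0.042 ]]
far2 [[0.6948 0.0192 0.042 ]]
inner left far [[0.6702 0.2009 0.042 ]]
c1 [[0.512  0.1791 0.042 ]]
c2 [[0.5253 0.0883 0.042 ]]
c3 [[ 0.5369 -0.0036  0.042 ]]
c4 [[ 0.55   -0.0932  0.042 ]]
```

```bash
python3 - <<'E'
from h import *
u=np.array([.9904,.1386]);v=np.array([-.1386,.9904])
p,K,T=load("w6")
for n,pts in {"tab":[(362,195),(434,195),(400,129),(398,261)],"trap":[(609,262),(737,165),(690,132),(665,295)],"linkrec":[(500,215),(579,190),(548,134),(535,273)]}.items():
    X=cast(np.array(pts)/1.5,K,T,.041)[:,:2]; U=X@u;V=X@v; 
    c=u*(U.min()+U.max())/2+v*(V.min()+V.max())/2; print(n,c.round(4),np.ptp(U).round(4),np.ptp(V).round(4))
p,K,T=load("w5")
for n,pts in {"block":[(513,300),(592,290),(555,248)],"notch":[(376,270),(469,270),(420,214)]}.items():
    X=cast(np.array(pts)/1.5,K,T,.041)[:,:2]; U=X@u;V=X@v; L={"block":.104,"notch":.136}[n]
    print(n,(u*(U.max()-L/2)+v*(V.min()+V.max())/2).round(4),np.ptp(V).round(4))
# grid predicted centers
c=np.array([[.5185,.1333],[.5317,.0424],[.5437,-.0486]])
print("far",(c+.0795*u).round(4).tolist()); print("near",(c-.0795*u).round(4).tolist())
E
```

```text
tab [0.5974 0.1447] 0.0853 0.0472
trap [ 0.6221 -0.0356] 0.1074 0.0709
linkrec [0.611  0.0524] 0.0906 0.0496
block [ 0.4648 -0.0599] 0.0538
notch [0.4538 0.031 ] 0.0637
far [[0.5972, 0.1443], [0.6104, 0.0534], [0.6224, -0.0376]]
near [[0.4398, 0.1223], [0.453, 0.0314], [0.465, -0.0596]]
```

Recess centres agree with the bay grid to within 2 mm: tab (.597,.1445), block (.465,-.060), notch (.4535,.031), trap (.622,-.037), angle .139.

Call:
{"name": "arm_command", "arguments": {"motion": [{"slide":[0.015,-0.058,0],"turn":[0,0,0.132]},{"slide":[0.008,-0.059,0],"turn":[0,0,0]},{"slide":[0,0,0.08],"turn":[0,0,0]},{"slide":[0,0,0.08],"turn":[0,0,0]},{"slide":[0,0,0],"turn":[0,0,0]}]}}

```text
t: 8.47
tool_pos: [0.594, 0.1379, 0.3189]
orientation: [2.361, -2.061, -0.01]
force: [-2.4, -0.2, -3.7]
opening: 0.0296
```

```bash
python3 - <<'E'
from h import *
snap("wrist","w7");goto([.596,.1445,.2345],-1.432)
E
```

```text
t 8.52 tcp [0.5944 0.1382 0.3219] yawx -1.435 tool x [ 0.135 -0.991  0.   ] open 0.0300 F [-0.4 -0.6 -1.7] q [ 0.14  0.21  1.55 -0.    1.39  1.58]
tool z [-0.0079 -0.0013 -1.    ]
slide share total [-0.0152 -0.0078  0.2186]
turn z share total (tool z down => sign flip) -0.0069
```

View pics/w7.png

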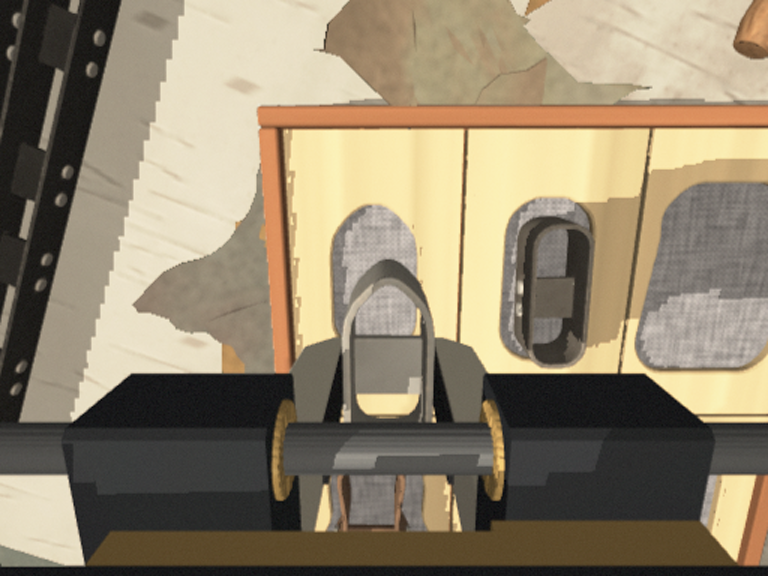

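Call:
{"name": "arm_command", "arguments": {"motion": [{"slide":[-0.015,-0.004,0.06],"turn":[0,0,0]},{"slide":[0,0,0.06],"turn":[0,0,0]},{"slide":[0,0,0.04],"turn":[0,0,0]},{"slide":[0,0,0],"turn":[0,0,0]},{"slide":[0,0,0],"turn":[0,0,0]}]}}

```text
t: 8.93
tool_pos: [0.5972, 0.1452, 0.2632]
orientation: [-2.367, 2.066, -0.001]
force: [0.8, -0.8, -1.6]
opening: 0.0297
```

```bash
python3 - <<'E'
from h import *
snap("wrist","w8");goto([.596,.1445,.2345],-1.432);snap("side","s8",5,(195,310,145,305))
E
```

```text
t 8.98 tcp [0.5978 0.1454 0.2643] yawx -1.435 tool x [ 0.135 -0.991 -0.   ] open 0.0298 F [-0.5  0.3 -1.3] q [ 0.16  0.27  1.59 -0.    1.28  1.59]
tool z [ 2.7e-03  4.0e-04 -1.0e+00]
slide share total [0.0015 0.0051 0.0746]
turn z share total (tool z down => sign flip) -0.0069
```

View pics/w8.png

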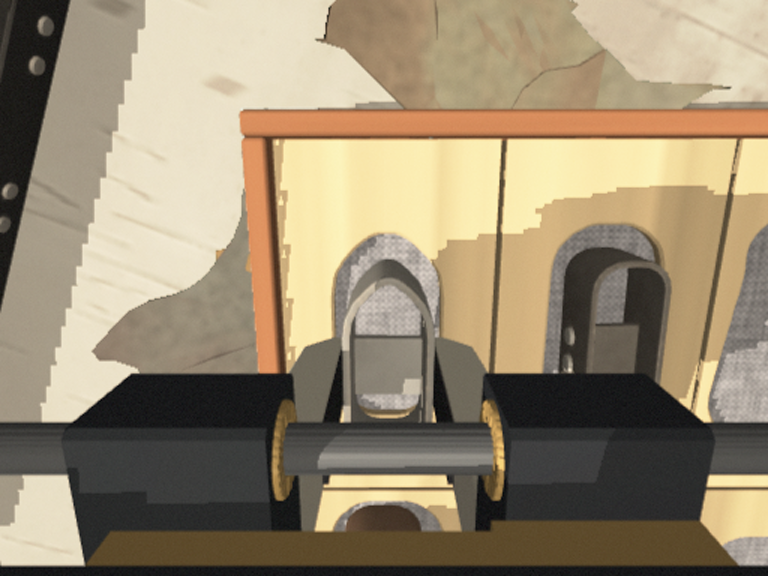

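View pics/s8.png

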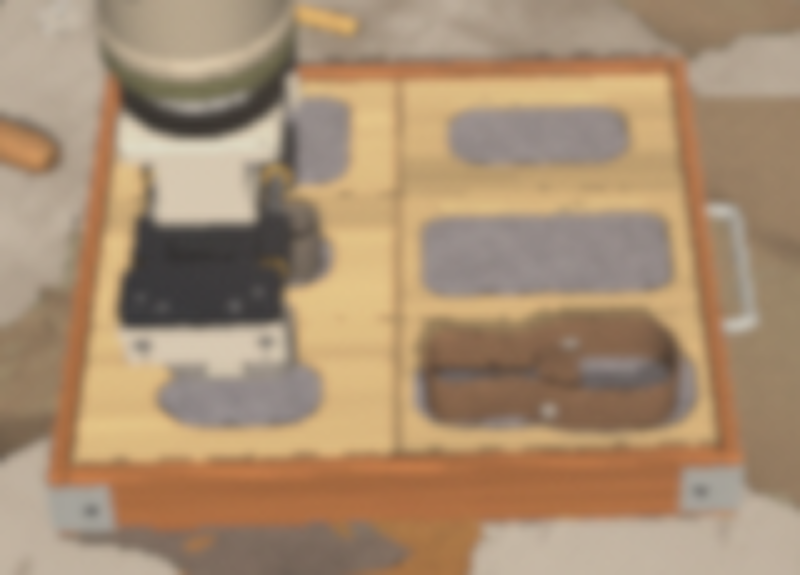

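The recess outline (335–440) is centred on the held die. I'll lower it.

Call:
{"name": "arm_command", "arguments": {"motion": [{"slide":[0,0.003,0.03],"turn":[0,0,0]},{"slide":[0,0,0.025],"turn":[0,0,0]},{"slide":[0,0,0.016],"turn":[0,0,0]},{"slide":[0,0,0],"turn":[0,0,0]},{"slide":[0,0,0],"turn":[0,0,0]}]}}

```text
t: 9.45
tool_pos: [0.5958, 0.1454, 0.2324]
orientation: [2.366, -2.066, -0.001]
force: [0.2, -0.6, -1.4]
opening: 0.03
```

Call:
{"name": "arm_command", "arguments": {"motion": [{"slide":[0,0,0],"turn":[0,0,0]},{"slide":[0,0,0],"turn":[0,0,0]},{"slide":[0,0,0.003],"turn":[0,0,0]},{"slide":[0,0,0],"turn":[0,0,0]},{"slide":[0,0,0],"turn":[0,0,0]}]}}

```text
t: 9.87
tool_pos: [0.596, 0.1454, 0.2323]
orientation: [2.366, -2.066, -0.0]
force: [-3.6, -0.4, 4.4]
opening: 0.0296
```

It's in contact (about +6 N). Releasing with a small opening, then going up.

Call:
{"name": "arm_command", "arguments": {"motion": [{"slide":[0,0,0],"turn":[0,0,0]},{"slide":[0,0,0],"turn":[0,0,0]},{"slide":[0,0,0],"turn":[0,0,0]},{"slide":[0,0,-0.04],"turn":[0,0,0]},{"slide":[0,0,-0.09],"turn":[0,0,0]}], "gripper": 50}}

```text
t: 10.28
tool_pos: [0.5937, 0.145, 0.2783]
orientation: [2.361, -2.061, -0.01]
force: [1.1, -0.4, -0.4]
opening: 0.0463
```

Call:
{"name": "arm_command", "arguments": {"motion": [{"slide":[0,0.08,-0.06],"turn":[0,0,0]},{"slide":[0,0.08,-0.06],"turn":[0,0,0]},{"slide":[0,0.08,-0.06],"turn":[0,0,0]},{"slide":[0,0,0],"turn":[0,0,0]},{"slide":[0,0,0],"turn":[0,0,0]}]}}

```text
t: 10.7
tool_pos: [0.5006, 0.1325, 0.3585]
orientation: [-2.364, 2.063, -0.005]
force: [-0.4, -0.6, -1.0]
opening: 0.0466
```

```bash
python3 - <<'E'
from h import *
snap("wrist","w9");state()
E
```

```text
t 10.75 tcp [0.501  0.1325 0.3567] yawx -1.435 tool x [ 0.135 -0.991 -0.   ] open 0.0460 F [ 0.7  0.2 -0.6] q [ 0.16 -0.07  1.78 -0.    1.43  1.59]
tool z [ 2.6e-03  4.0e-04 -1.0e+00]
```

View pics/w9.png

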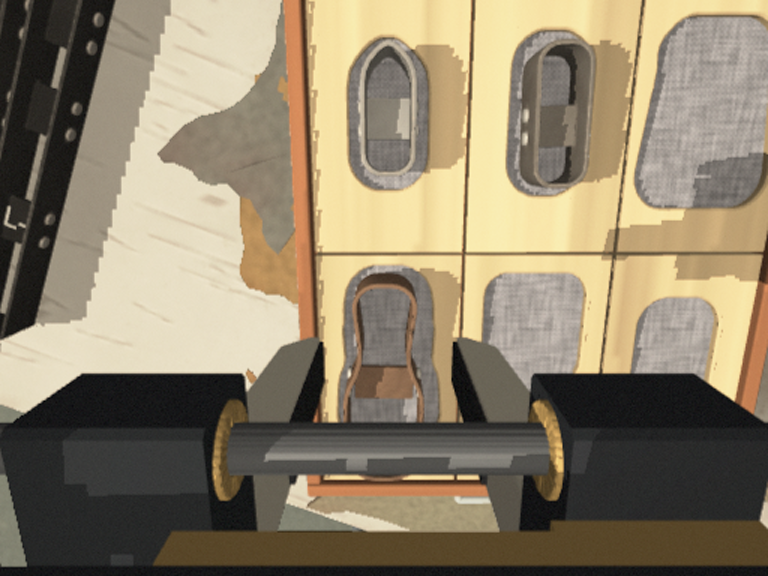

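The tab sits in its recess at (388,107), surrounded by floor. I'll check its numbers.

```bash
cat > chk.py <<'E'
from h import *
u=np.array([.9904,.1386]);v=np.array([-.1386,.9904])
C={"tab":(.597,.1445),"block":(.465,-.0597),"notch":(.4535,.0312),"trap":(.622,-.037)}
def chk(tag,name,pts,z=.066,sc=1.5):
    p,K,T=load(tag); X=cast(np.array(pts)/sc,K,T,z)[:,:2]-np.array(C[name]); U=X@u;V=X@v
    print(name,"along mid %.4f len %.4f across mid %.4f wid %.4f"%((U.max()+U.min())/2,np.ptp(U),(V.max()+V.min())/2,np.ptp(V)))
E
python3 - <<'E'
from chk import *
chk("w9","tab",[(388,38),(388,174),(360,120),(417,120)])
chk("w9","tab",[(388,35),(388,189),(348,120),(429,120)],.041)
E
```

```text
tab along mid 0.0026 len 0.0671 across mid 0.0003 wid 0.0300
tab along mid 0.0016 len 0.0834 across mid 0.0003 wid 0.0466
```

The tab is seated within 3 mm. Back to the pile for the block.

Call:
{"name": "arm_command", "arguments": {"motion": [{"slide":[0.084,0.04,-0.01],"turn":[0,0,0]},{"slide":[0.084,0.04,-0.01],"turn":[0,0,0]},{"slide":[0.084,0.04,-0.01],"turn":[0,0,0]},{"slide":[0.084,0.04,-0.01],"turn":[0,0,0]},{"slide":[0.084,0.04,-0.01],"turn":[0,0,0]}], "gripper": 100}}

```text
t: 11.17
tool_pos: [0.4441, -0.0463, 0.3743]
orientation: [2.366, -2.065, -0.004]
force: [0.2, -0.8, 0.1]
opening: 0.075
```

Call:
{"name": "arm_command", "arguments": {"motion": [{"slide":[0.084,0.04,-0.01],"turn":[0,0,0]},{"slide":[0.084,0.04,0],"turn":[0,0,0]},{"slide":[0.084,0.04,0],"turn":[0,0,0]},{"slide":[0.084,0.04,0],"turn":[0,0,0]},{"slide":[0.084,0.04,0],"turn":[0,0,0]}]}}

```text
t: 11.58
tool_pos: [0.3873, -0.2242, 0.3783]
orientation: [2.366, -2.066, -0.004]
force: [1.3, -0.2, 0.5]
opening: 0.0929
```

Call:
{"name": "arm_command", "arguments": {"motion": [{"slide":[0.084,0.04,0],"turn":[0,0,0]},{"slide":[0.084,0.04,0],"turn":[0,0,-0.14]},{"slide":[0.08,0.03,0],"turn":[0,0,-0.2]},{"slide":[0,0,0],"turn":[0,0,-0.2]},{"slide":[0,0,0],"turn":[0,0,0]}]}}

```text
t: 12.0
tool_pos: [0.3594, -0.3289, 0.3776]
orientation: [-2.623, 1.727, 0.006]
force: [0.1, -0.0, -0.4]
opening: 0.093
```

```bash
python3 - <<'E'
from h import *
snap("wrist","w10");goto([.400,-.307,.258],-1.166)
p,K,T=load("w10")
# crop around pile
c=proj([[.40,-.307,.06]],K,T)[0]; print(c)
x0,y0=int(c[0])-65,int(c[1])-60
print(x0,y0); cv2.imwrite("pics/w10z.png",cv2.resize(p[max(y0,0):y0+120,x0:x0+130],None,fx=5,fy=5,interpolation=cv2.INTER_CUBIC))
E
```

```text
t 12.05 tcp [ 0.3598 -0.3278  0.3779] yawx -1.169 tool x [ 0.391 -0.92  -0.004] open 0.0931 F [-0.1 -0.3 -0.1] q [-0.84 -0.16  1.83  0.    1.48  0.32]
tool z [-0.0023  0.003  -1.    ]
slide share total [-0.0073 -0.1132  0.2996]
turn z share total (tool z down => sign flip) -0.0061
[254.39822772 135.9223253 ]
189 75
```

View pics/w10z.png

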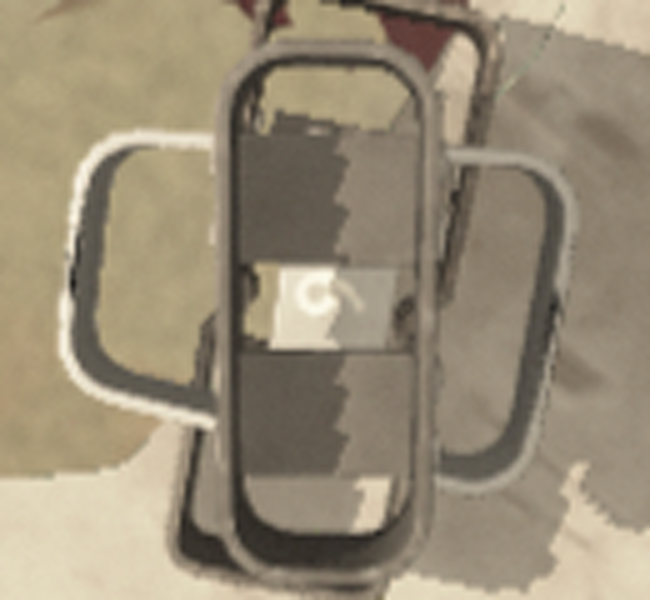

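```bash
python3 - <<'E'
from h import *
p,K,T=load("w10")
z2=lambda pts:[(189+a/5,75+b/5) for a,b in pts]
for n,z,pts in [("block",.09,[(325,38),(330,588),(216,150),(440,150),(218,480),(440,480)]),("trap",.06,[(60,330),(575,230),(140,132),(480,152),(190,422),(440,490)])]:
    X=cast(z2(pts),K,T,z);print(n,rect(X),X[:,:2].round(4).tolist())
E
```

```text
block (array([ 0.3998, -0.3082]), array([0.0882, 0.0369]), np.float64(0.392)) [[0.44, -0.2901], [0.3592, -0.3255], [0.4178, -0.2808], [0.4318, -0.3133], [0.3689, -0.3011], [0.3835, -0.3349]]
trap (array([ 0.4028, -0.3034]), array([0.0768, 0.065 ]), np.float64(1.553)) [[0.3768, -0.2645], [0.4295, -0.3423], [0.4145, -0.2652], [0.435, -0.3213], [0.3705, -0.2923], [0.3771, -0.3395]]
```

The block hasn't moved: centre (.400,-.308). I'll go down on it.

Call:
{"name": "arm_command", "arguments": {"motion": [{"slide":[-0.003,-0.056,0],"turn":[0,0,0]},{"slide":[-0.003,-0.056,0.03],"turn":[0,0,0]},{"slide":[0,0,0.08],"turn":[0,0,0]},{"slide":[0,0,0.08],"turn":[0,0,0]},{"slide":[0,0,0.06],"turn":[0,0,0]}]}}

```text
t: 12.47
tool_pos: [0.4005, -0.305, 0.2767]
orientation: [-2.621, 1.731, 0.004]
force: [0.1, -0.3, -2.0]
opening: 0.0932
```

Call:
{"name": "arm_command", "arguments": {"motion": [{"slide":[0,0,0.04],"turn":[0,0,0]},{"slide":[0,0,0],"turn":[0,0,0]},{"slide":[0,0,0],"turn":[0,0,0]},{"slide":[0,0,0],"turn":[0,0,0]},{"slide":[0,0,0],"turn":[0,0,0]}]}}

```text
t: 12.88
tool_pos: [0.4009, -0.3072, 0.2657]
orientation: [2.622, -1.729, 0.004]
force: [0.8, -0.2, 1.0]
opening: 0.0932
```

```bash
python3 - <<'E'
from h import *
goto([.400,-.308,.2575],-1.169)
E
```

```text
t 12.88 tcp [ 0.4009 -0.3072  0.2657] yawx -1.166 tool x [ 0.394 -0.919  0.002] open 0.0932 F [ 0.8 -0.2  1. ] q [-0.76 -0.01  1.9   0.    1.25  0.41]
tool z [ 0.002  -0.0018 -1.    ]
slide share total [0.001  0.0028 0.0205]
turn z share total (tool z down => sign flip) 0.0059
```

Call:
{"name": "arm_command", "arguments": {"motion": [{"slide":[0.001,0.002,0.018],"turn":[0,0,0]},{"slide":[0,0,0],"turn":[0,0,0]},{"slide":[0,0,0],"turn":[0,0,0]},{"slide":[0,0,0],"turn":[0,0,0]},{"slide":[0,0,0],"turn":[0,0,0]}], "gripper": 20, "grip_force": 25}}

```text
t: 13.3
tool_pos: [0.3995, -0.3077, 0.257]
orientation: [2.623, -1.729, 0.0]
force: [0.7, 0.0, 0.2]
opening: 0.0642
```

Call:
{"name": "arm_command", "arguments": {"motion": [{"slide":[0,0,0],"turn":[0,0,0]},{"slide":[0,0,0],"turn":[0,0,0]},{"slide":[0,0,0],"turn":[0,0,0]},{"slide":[0,0,0],"turn":[0,0,0]},{"slide":[0,0,0],"turn":[0,0,0]}]}}

```text
t: 13.72
tool_pos: [0.3995, -0.3075, 0.2568]
orientation: [-2.623, 1.729, 0.0]
force: [-0.3, 1.1, -0.1]
opening: 0.0362
```

Call:
{"name": "arm_command", "arguments": {"motion": [{"slide":[0,0,0],"turn":[0,0,0]},{"slide":[0,0,-0.015],"turn":[0,0,0]},{"slide":[0,0,-0.03],"turn":[0,0,0]},{"slide":[0,0,-0.08],"turn":[0,0,0]},{"slide":[0,0,-0.08],"turn":[0,0,0]}]}}

```text
t: 14.13
tool_pos: [0.3988, -0.3069, 0.3389]
orientation: [-2.622, 1.729, 0.006]
force: [0.3, -0.6, -2.2]
opening: 0.0364
```

Call:
{"name": "arm_command", "arguments": {"motion": [{"slide":[0,0,-0.08],"turn":[0,0,0]},{"slide":[0,0,-0.06],"turn":[0,0,0]},{"slide":[0,0,0],"turn":[0,0,0]},{"slide":[0,0,0],"turn":[0,0,0]},{"slide":[0,0,0],"turn":[0,0,0]}]}}

```text
t: 14.55
tool_pos: [0.3992, -0.3073, 0.3939]
orientation: [-2.623, 1.729, 0.002]
force: [-0.6, 0.1, -2.7]
opening: 0.0363
```

```bash
python3 - <<'E'
from h import *
snap("wrist","w11");goto([.4655,-.06,.36],-1.432)
E
```

```text
t 14.60 tcp [ 0.3991 -0.3072  0.393 ] yawx -1.166 tool x [ 0.394 -0.919 -0.003] open 0.0360 F [-0.1  0.2 -2.7] q [-0.76 -0.13  1.77 -0.    1.5   0.41]
tool z [-0.002   0.0019 -1.    ]
slide share total [-0.5022 -0.3963  0.0834]
turn z share total (tool z down => sign flip) 0.533
```

View pics/w11.png

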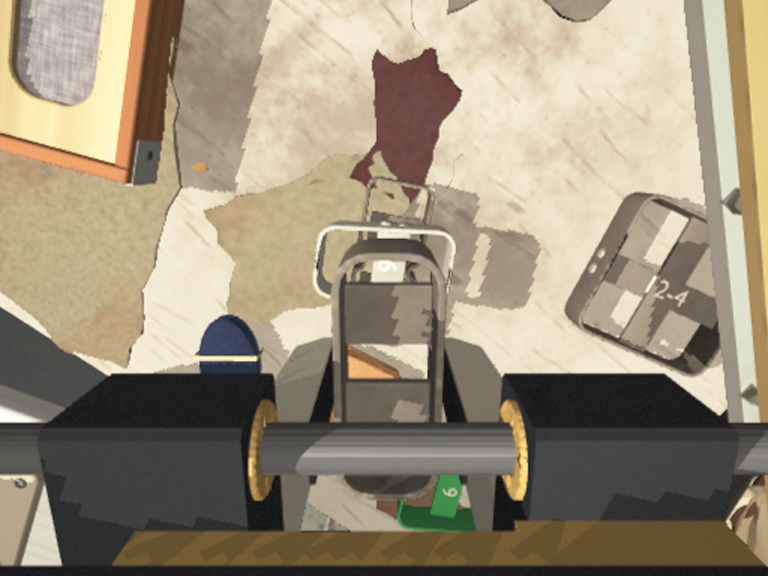

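The block is held level and the pile below is undisturbed. I'll carry it.

Call:
{"name": "arm_command", "arguments": {"motion": [{"slide":[-0.07,-0.055,0],"turn":[0,0,0]},{"slide":[-0.07,-0.055,0],"turn":[0,0,0]},{"slide":[-0.07,-0.055,0],"turn":[0,0,0]},{"slide":[-0.07,-0.055,0],"turn":[0,0,0]},{"slide":[-0.07,-0.055,0],"turn":[0,0,0]}]}}

```text
t: 15.02
tool_pos: [0.4449, -0.1338, 0.3925]
orientation: [2.622, -1.729, -0.006]
force: [0.6, -0.9, -1.5]
opening: 0.0365
```

Call:
{"name": "arm_command", "arguments": {"motion": [{"slide":[-0.07,-0.055,0],"turn":[0,0,0]},{"slide":[-0.07,-0.055,0],"turn":[0,0,0]},{"slide":[-0.012,-0.011,0],"turn":[0,0,0.18]},{"slide":[0,0,0],"turn":[0,0,0.18]},{"slide":[0,0,0],"turn":[0,0,0.17]}]}}

```text
t: 15.43
tool_pos: [0.4655, -0.0593, 0.3924]
orientation: [2.368, -2.061, -0.006]
force: [0.0, -1.0, -2.0]
opening: 0.0364
```

Call:
{"name": "arm_command", "arguments": {"motion": [{"slide":[0,0,0.08],"turn":[0,0,0]},{"slide":[0,0,0.08],"turn":[0,0,0]},{"slide":[0,0,0.08],"turn":[0,0,0]},{"slide":[0,0,0.06],"turn":[0,0,0]},{"slide":[0,0,0],"turn":[0,0,0]}]}}

```text
t: 15.85
tool_pos: [0.4622, -0.0597, 0.267]
orientation: [2.367, -2.056, -0.018]
force: [-1.5, 1.3, -3.9]
opening: 0.0365
```

```bash
python3 - <<'E'
from h import *
snap("wrist","w12");goto([.465,-.06,.2335],-1.432)
E
```

```text
t 15.90 tcp [ 0.4635 -0.06    0.2702] yawx -1.431 tool x [ 0.14  -0.99  -0.004] open 0.0365 F [ 0.2  0.1 -1.9] q [-0.24 -0.12  1.99  0.    1.28  1.19]
tool z [-0.0095  0.0023 -1.    ]
slide share total [ 0.0009 -0.0046  0.0917]
turn z share total (tool z down => sign flip) 0.0029
```

View pics/w12.png

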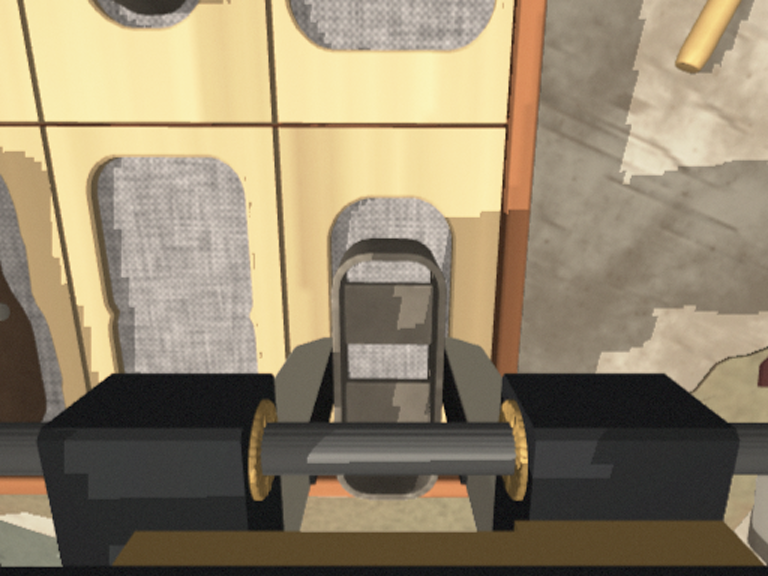

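The recess (330–452) is centred under the die. I'll lower it.

Call:
{"name": "arm_command", "arguments": {"motion": [{"slide":[0,0,0.03],"turn":[0,0,0]},{"slide":[0,0,0.03],"turn":[0,0,0]},{"slide":[0,0,0.015],"turn":[0,0,0]},{"slide":[0,0,0],"turn":[0,0,0]},{"slide":[0,0,0],"turn":[0,0,0]}]}}

```text
t: 16.32
tool_pos: [0.4659, -0.0606, 0.2448]
orientation: [2.372, -2.06, -0.0]
force: [0.9, 1.1, -1.9]
opening: 0.0363
```

```bash
python3 - <<'E'
from h import *
goto([.465,-.06,.2325],-1.432)
E
```

```text
t 16.32 tcp [ 0.4659 -0.0606  0.2448] yawx -1.431 tool x [ 0.14 -0.99 -0.  ] open 0.0363 F [ 0.9  1.1 -1.9] q [-0.24 -0.08  2.01  0.    1.22  1.19]
tool z [-2.e-04  1.e-04 -1.e+00]
slide share total [-0.0018  0.0021  0.0308]
turn z share total (tool z down => sign flip) 0.003
```

Call:
{"name": "arm_command", "arguments": {"motion": [{"slide":[0,0,0.02],"turn":[0,0,0]},{"slide":[0,0,0.008],"turn":[0,0,0]},{"slide":[0,0,0.005],"turn":[0,0,0]},{"slide":[0,0,0],"turn":[0,0,0]},{"slide":[0,0,0],"turn":[0,0,0]}]}}

```text
t: 16.73
tool_pos: [0.4662, -0.0606, 0.2328]
orientation: [-2.372, 2.06, -0.001]
force: [-6.1, 1.0, 10.2]
opening: 0.0366
```

In contact, so I'm releasing. The far fingers stay clear of the rim with a small opening.

Call:
{"name": "arm_command", "arguments": {"motion": [{"slide":[0,0,0],"turn":[0,0,0]},{"slide":[0,0,0],"turn":[0,0,0]},{"slide":[0,0,0],"turn":[0,0,0]},{"slide":[0,0,-0.04],"turn":[0,0,0]},{"slide":[0,0,-0.09],"turn":[0,0,0]}], "gripper": 56}}

```text
t: 17.15
tool_pos: [0.4636, -0.06, 0.2792]
orientation: [2.368, -2.058, -0.013]
force: [-0.1, -0.4, -0.3]
opening: 0.052
```

Call:
{"name": "arm_command", "arguments": {"motion": [{"slide":[0,0.08,-0.06],"turn":[0,0,0]},{"slide":[0,0.08,-0.06],"turn":[0,0,0]},{"slide":[0,0.05,-0.06],"turn":[0,0,0]},{"slide":[0,0,0],"turn":[0,0,0]},{"slide":[0,0,0],"turn":[0,0,0]}]}}

```text
t: 17.57
tool_pos: [0.3827, -0.0726, 0.3574]
orientation: [-2.369, 2.06, -0.007]
force: [0.8, -0.4, -0.8]
opening: 0.0521
```

```bash
python3 - <<'E'
from h import *
snap("wrist","w13");state()
E
```

```text
t 17.62 tcp [ 0.3828 -0.0724  0.356 ] yawx -1.431 tool x [ 0.139 -0.99   0.001] open 0.0522 F [-0.5 -0.7  0.3] q [-0.32 -0.45  2.1   0.    1.49  1.11]
tool z [ 2.3e-03 -6.0e-04 -1.0e+00]
```

View pics/w13.png

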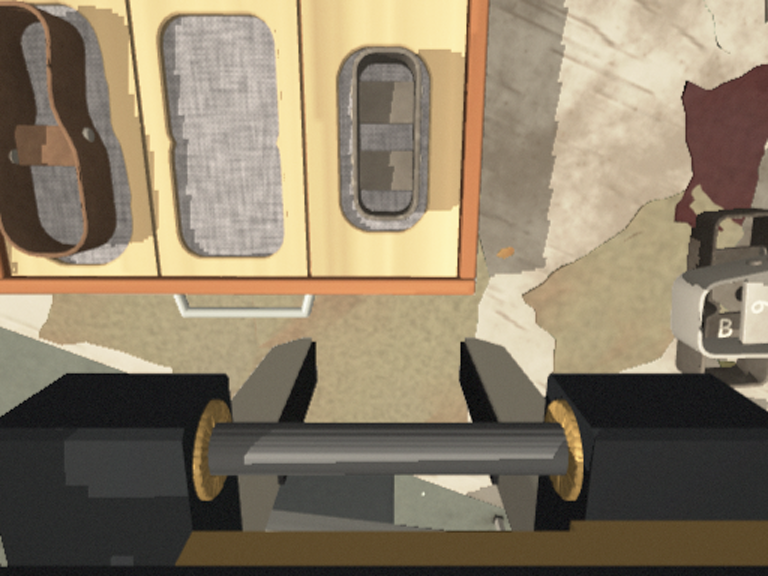

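```bash
python3 - <<'E'
from chk import *
chk("w13","block",[(388,45),(388,214),(355,130),(420,130)])
chk("w13","block",[(388,45),(388,233),(338,140),(430,140)],.041)
chk("w13","notch",[(222,13),(230,258),(161,60),(286,220),(280,60),(175,220)],.041)
E
```

```text
block along mid 0.0037 len 0.0850 across mid -0.0024 wid 0.0343
block along mid -0.0006 len 0.1042 across mid -0.0004 wid 0.0532
notch along mid -0.0015 len 0.1355 across mid -0.0002 wid 0.0680
```

The block is seated about 4 mm off centre. Next is the trap.

Call:
{"name": "arm_command", "arguments": {"motion": [{"slide":[0.09,0.006,-0.01],"turn":[0,0,0]},{"slide":[0.09,0.006,-0.01],"turn":[0,0,0]},{"slide":[0.09,0.006,-0.01],"turn":[0,0,0]},{"slide":[0.09,0.006,-0.01],"turn":[0,0,0]},{"slide":[0.09,0.006,0],"turn":[0,0,0]}], "gripper": 100}}

```text
t: 18.03
tool_pos: [0.3964, -0.254, 0.3703]
orientation: [-2.372, 2.059, 0.002]
force: [0.6, 0.5, 0.3]
opening: 0.0811
```

Call:
{"name": "arm_command", "arguments": {"motion": [{"slide":[0.09,0.006,0],"turn":[0,0,0]},{"slide":[0.09,0.006,0],"turn":[0,0,0]},{"slide":[0.09,0.005,0],"turn":[0,0,-0.24]},{"slide":[0,0,0],"turn":[0,0,-0.24]},{"slide":[0,0,0],"turn":[0,0,-0.24]}]}}

```text
t: 18.45
tool_pos: [0.4044, -0.3621, 0.368]
orientation: [-2.704, 1.597, 0.008]
force: [-0.2, 0.3, 0.4]
opening: 0.0931
```

Call:
{"name": "arm_command", "arguments": {"motion": [{"slide":[0,0,0],"turn":[0,0,-0.24]},{"slide":[0,0,0],"turn":[0,0,-0.24]},{"slide":[0,0,0],"turn":[0,0,-0.24]},{"slide":[0,0,0],"turn":[0,0,-0.24]},{"slide":[0,0,0],"turn":[0,0,-0.24]}]}}

```text
t: 18.87
tool_pos: [0.4048, -0.3601, 0.3688]
orientation: [-3.055, 0.722, 0.005]
force: [-0.3, 0.7, -0.2]
opening: 0.093
```

Call:
{"name": "arm_command", "arguments": {"motion": [{"slide":[0,0,0],"turn":[0,0,-0.24]},{"slide":[0,0,0],"turn":[0,0,-0.24]},{"slide":[0,0,0],"turn":[0,0,-0.24]},{"slide":[0,0,0],"turn":[0,0,-0.24]},{"slide":[0,0,0],"turn":[0,0,-0.24]}]}}

```text
t: 19.28
tool_pos: [0.4049, -0.36, 0.3689]
orientation: [-3.131, -0.213, 0.003]
force: [-0.9, -0.5, -1.1]
opening: 0.093
```

Call:
{"name": "arm_command", "arguments": {"motion": [{"slide":[0,0,0],"turn":[0,0,-0.24]},{"slide":[0,0,0],"turn":[0,0,0]},{"slide":[0,0,0],"turn":[0,0,0]},{"slide":[0,0,0],"turn":[0,0,0]},{"slide":[0,0,0],"turn":[0,0,0]}]}}

```text
t: 19.7
tool_pos: [0.4045, -0.3601, 0.3707]
orientation: [-3.117, -0.386, 0.001]
force: [0.3, 0.3, 0.8]
opening: 0.0927
```

```bash
python3 - <<'E'
from h import *
snap("wrist","w14");state()
p,K,T=load("w14")
c=proj([[.40,-.307,.06]],K,T)[0]; print(c)
x0,y0=int(c[0])-70,int(c[1])-60
print(x0,y0); cv2.imwrite("pics/w14z.png",cv2.resize(p[max(y0,0):y0+120,x0:x0+150],None,fx=5,fy=5,interpolation=cv2.INTER_CUBIC))
E
```

```text
t 19.75 tcp [ 0.4045 -0.3601  0.371 ] yawx 0.247 tool x [ 0.97   0.245 -0.   ] open 0.0931 F [-0.5  0.3  0.2] q [-0.82 -0.01  1.7   0.    1.46 -1.07]
tool z [-4.e-04  5.e-04 -1.e+00]
[267.11153734 128.14140076]
197 68
```

View pics/w14z.png

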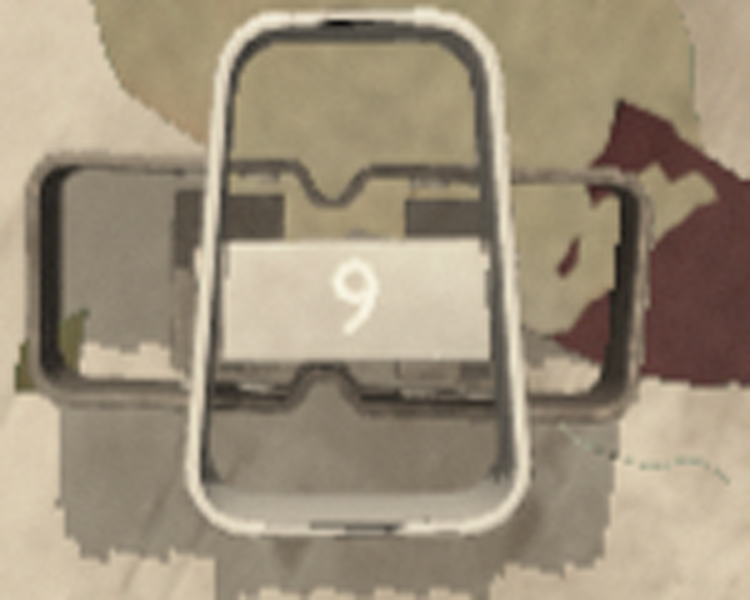

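The trap's narrow end points up (+y). Its outline in the zoom runs from (355,10) to (355,537).

```bash
python3 - <<'E'
from h import *
p,K,T=load("w14")
z2=lambda pts:[(197+a/5,68+b/5) for a,b in pts]
X=cast(z2([(355,9),(355,538),(212,110),(185,480),(500,110),(532,480)]),K,T,.06)[:,:2];print(X.round(4).tolist())
L=X[2]-X[3];Rr=X[4]-X[5];d=L/np.linalg.norm(L)+Rr/np.linalg.norm(Rr);a=np.arctan2(d[1],d[0]);print("angle narrow",a,"half taper",(np.arctan2(Rr[1],Rr[0])-np.arctan2(L[1],L[0]))/2)
u=np.array([np.cos(a),np.sin(a)]);v=np.array([-u[1],u[0]])
U=X@u;V=X@v;c=u*(U.max()+U.min())/2+v*(V[2:].mean());print("centre",c,"len",np.ptp(U),"wid",np.ptp(V))
Y=cast(z2([(95,152),(645,178),(25,390),(630,420),(30,165),(600,170)]),K,T,.03);print("notch",rect(Y))
E
```

```text
[[0.3887, -0.2604], [0.4114, -0.3477], [0.3692, -0.282], [0.3791, -0.3449], [0.4166, -0.27], [0.4395, -0.3297]]
angle narrow 1.8321253138627551 half taper 0.10555518336565273
centre [ 0.40040776 -0.30397412] len 0.09015184154231864 wid 0.062294109075795856
notch (array([ 0.3974, -0.3061]), array([0.1186, 0.0468]), np.float64(0.197))
```

Call:
{"name": "arm_command", "arguments": {"motion": [{"slide":[0.012,-0.07,0],"turn":[0,0,-0.028]},{"slide":[0.012,-0.069,0.02],"turn":[0,0,0]},{"slide":[0,0,0.09],"turn":[0,0,0]},{"slide":[0,0,0.09],"turn":[0,0,0]},{"slide":[0,0,0.09],"turn":[0,0,0]}]}}

```text
t: 20.17
tool_pos: [0.3999, -0.3036, 0.2553]
orientation: [3.112, 0.411, 0.003]
force: [-0.4, -0.8, -0.4]
opening: 0.0931
```

Call:
{"name": "arm_command", "arguments": {"motion": [{"slide":[0,0,0.05],"turn":[0,0,0]},{"slide":[0,0,0],"turn":[0,0,0]},{"slide":[0,0,0],"turn":[0,0,0]},{"slide":[0,0,0],"turn":[0,0,0]},{"slide":[0,0,0],"turn":[0,0,0]}]}}

```text
t: 20.58
tool_pos: [0.4004, -0.3048, 0.238]
orientation: [3.111, 0.412, 0.004]
force: [-0.8, -0.2, 0.8]
opening: 0.0929
```

```bash
python3 - <<'E'
from h import *
snap("wrist","w15");goto([.4004,-.304,.227],.261)
E
```

```text
t 20.63 tcp [ 0.4004 -0.3048  0.238 ] yawx 0.263 tool x [0.966 0.26  0.002] open 0.0929 F [-0.1 -0.8  1.1] q [-0.75  0.02  1.92 -0.    1.2  -1.02]
tool z [ 0.003  -0.0028 -1.    ]
slide share total [ 0.0004 -0.002   0.0275]
turn z share total (tool z down => sign flip) 0.0043
```

View pics/w15.png

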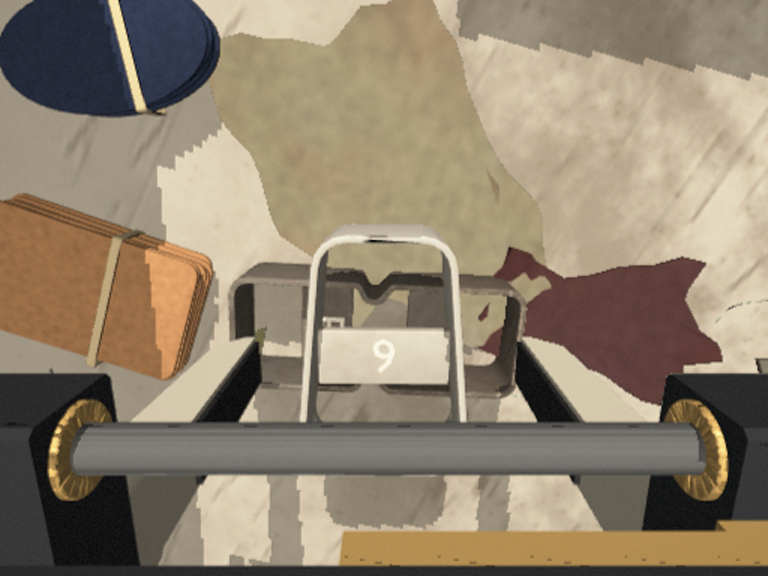

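Call:
{"name": "arm_command", "arguments": {"motion": [{"slide":[0,0,0.023],"turn":[0,0,0]},{"slide":[0,0,0],"turn":[0,0,0]},{"slide":[0,0,0],"turn":[0,0,0]},{"slide":[0,0,0],"turn":[0,0,0]},{"slide":[0,0,0],"turn":[0,0,0]}], "gripper": 35, "grip_force": 30}}

```text
t: 21.05
tool_pos: [0.3996, -0.3039, 0.2264]
orientation: [3.114, 0.413, 0.0]
force: [0.2, -0.3, -0.0]
opening: 0.064
```

Call:
{"name": "arm_command", "arguments": {"motion": [{"slide":[0,0,0],"turn":[0,0,0]},{"slide":[0,0,0],"turn":[0,0,0]},{"slide":[0,0,0],"turn":[0,0,0]},{"slide":[0,0,0],"turn":[0,0,0]},{"slide":[0,0,0],"turn":[0,0,0]}]}}

```text
t: 21.47
tool_pos: [0.3996, -0.3039, 0.2264]
orientation: [3.114, 0.413, 0.0]
force: [0.3, -0.2, 0.7]
opening: 0.0547
```

```bash
python3 - <<'E'
from h import *
snap("wrist","w16");state()
E
```

```text
t 21.52 tcp [ 0.3996 -0.3039  0.2264] yawx 0.264 tool x [0.965 0.26  0.   ] open 0.0545 F [-1.   0.3  1.4] q [-0.75  0.03  1.93 -0.    1.18 -1.02]
tool z [ 1.e-04 -2.e-04 -1.e+00]
```

View pics/w16.png

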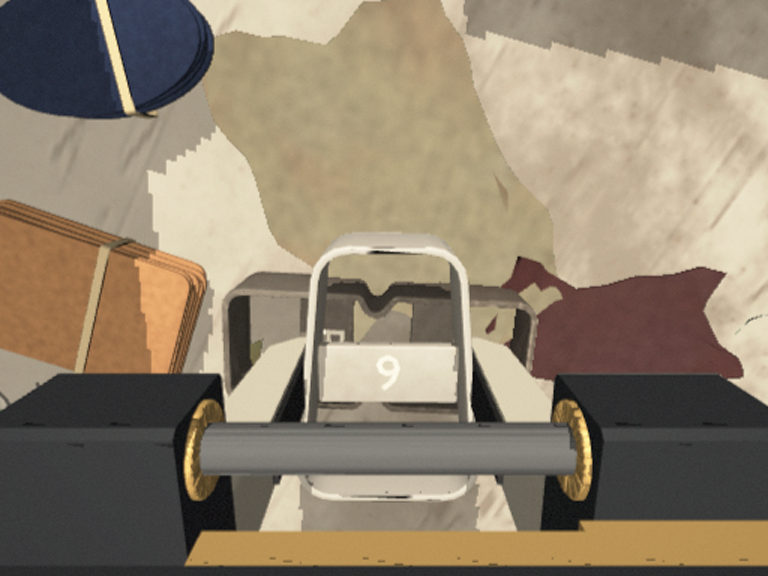

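Gripped at 54.5 mm. Lifting slowly at first.

Call:
{"name": "arm_command", "arguments": {"motion": [{"slide":[0,0,-0.01],"turn":[0,0,0]},{"slide":[0,0,-0.02],"turn":[0,0,0]},{"slide":[0,0,-0.04],"turn":[0,0,0]},{"slide":[0,0,-0.07],"turn":[0,0,0]},{"slide":[0,0,-0.08],"turn":[0,0,0]}]}}

```text
t: 21.93
tool_pos: [0.3988, -0.3032, 0.314]
orientation: [-3.111, -0.412, 0.004]
force: [1.4, -2.0, -0.9]
opening: 0.0543
```

Call:
{"name": "arm_command", "arguments": {"motion": [{"slide":[0,0,-0.08],"turn":[0,0,0]},{"slide":[0,0,-0.08],"turn":[0,0,0]},{"slide":[0,0,0],"turn":[0,0,0]},{"slide":[0,0,0],"turn":[0,0,0]},{"slide":[0,0,0],"turn":[0,0,0]}]}}

```text
t: 22.35
tool_pos: [0.3994, -0.3037, 0.3781]
orientation: [-3.114, -0.413, 0.0]
force: [-0.0, 0.7, -1.7]
opening: 0.0546
```

```bash
python3 - <<'E'
from h import *
snap("wrist","w17");goto([.622,-.037,.37],-1.432)
E
```

```text
t 22.40 tcp [ 0.3992 -0.3035  0.3771] yawx 0.264 tool x [ 0.965  0.26  -0.001] open 0.0545 F [-0.9  0.1 -1.6] q [-0.75 -0.12  1.79  0.    1.47 -1.02]
tool z [-0.0015  0.0014 -1.    ]
slide share total [ 0.7114 -0.4982  0.0178]
turn z share total (tool z down => sign flip) -2.8922
```

View pics/w17.png

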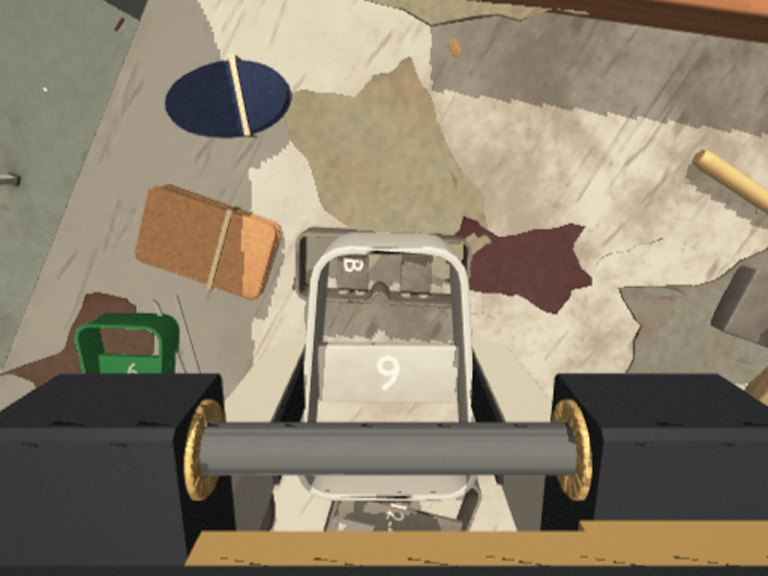

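Held level, with the narrow end facing camera-up. I'll carry it, then turn to match the recess (narrow end at +x).

Call:
{"name": "arm_command", "arguments": {"motion": [{"slide":[0.079,-0.055,0],"turn":[0,0,0]},{"slide":[0.079,-0.055,0],"turn":[0,0,0]},{"slide":[0.079,-0.055,0],"turn":[0,0,0]},{"slide":[0.079,-0.055,0],"turn":[0,0,0]},{"slide":[0.079,-0.055,0],"turn":[0,0,0]}]}}

```text
t: 22.82
tool_pos: [0.5237, -0.1548, 0.3761]
orientation: [-3.113, -0.412, 0.005]
force: [0.9, -0.2, -1.6]
opening: 0.0548
```

Call:
{"name": "arm_command", "arguments": {"motion": [{"slide":[0.079,-0.055,0],"turn":[0,0,0]},{"slide":[0.079,-0.055,0],"turn":[0,0,0]},{"slide":[0.079,-0.055,0],"turn":[0,0,0]},{"slide":[0.079,-0.055,0],"turn":[0,0,0]},{"slide":[0,0,0],"turn":[0,0,0.24]}]}}

```text
t: 23.23
tool_pos: [0.6246, -0.0332, 0.3748]
orientation: [-3.129, -0.235, 0.005]
force: [-0.2, -0.1, -1.8]
opening: 0.0546
```

Call:
{"name": "arm_command", "arguments": {"motion": [{"slide":[0,0,0],"turn":[0,0,0.24]},{"slide":[0,0,0],"turn":[0,0,0.24]},{"slide":[0,0,0],"turn":[0,0,0.24]},{"slide":[0,0,0],"turn":[0,0,0.24]},{"slide":[0,0,0],"turn":[0,0,0.24]}]}}

```text
t: 23.65
tool_pos: [0.622, -0.0385, 0.3756]
orientation: [3.058, -0.72, -0.007]
force: [0.2, -0.3, -1.0]
opening: 0.0547
```

Call:
{"name": "arm_command", "arguments": {"motion": [{"slide":[0,0,0],"turn":[0,0,0.24]},{"slide":[0,0,0],"turn":[0,0,0.24]},{"slide":[0,0,0],"turn":[0,0,0.24]},{"slide":[0,0,0],"turn":[0,0,0.24]},{"slide":[0,0,0],"turn":[0,0,0.24]}]}}

```text
t: 24.07
tool_pos: [0.622, -0.0386, 0.3756]
orientation: [2.707, -1.591, -0.006]
force: [-0.0, -0.4, -1.5]
opening: 0.0546
```

Call:
{"name": "arm_command", "arguments": {"motion": [{"slide":[0,0,0],"turn":[0,0,0.24]},{"slide":[0,0,0],"turn":[0,0,0.24]},{"slide":[0,0,0],"turn":[0,0,0.24]},{"slide":[0,0,0],"turn":[0,0,0.03]},{"slide":[0,0,0],"turn":[0,0,0]}]}}

```text
t: 24.48
tool_pos: [0.6221, -0.0386, 0.3764]
orientation: [2.372, -2.058, -0.004]
force: [-0.6, 0.3, -1.3]
opening: 0.0543
```

```bash
python3 - <<'E'
from h import *
snap("wrist","w18");goto([.622,-.037,.233],-1.432)
E
```

```text
t 24.53 tcp [ 0.6222 -0.0386  0.3768] yawx -1.428 tool x [ 0.143 -0.99  -0.001] open 0.0545 F [-0.1 -0.2 -1.3] q [-0.14  0.21  1.45  0.    1.48  1.28]
tool z [-2.5e-03  4.0e-04 -1.0e+00]
slide share total [-0.0038 -0.0009  0.3594]
turn z share total (tool z down => sign flip) 0.0085
```

View pics/w18.png

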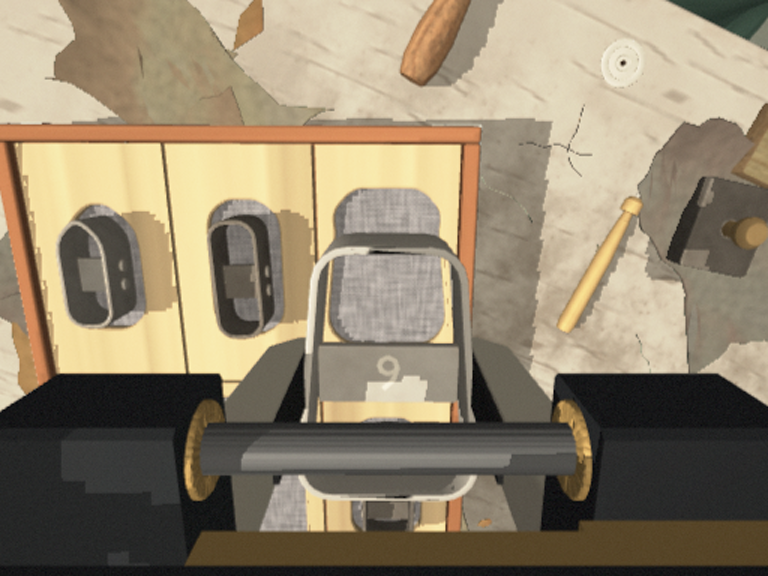

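```bash
python3 - <<'E'
from chk import *
for t,pts in [("w18",[(332,225),(440,225),(326,310),(449,310)]),("w9",[(662,50),(768,50),(637,170),(766,170)]),("w6",[(634,165),(737,165),(611,260),(727,260)])]:
    p,K,T=load(t); X=cast(np.array(pts)/1.5,K,T,.041)[:,:2]-np.array(C["trap"]);U=X@u;V=X@v;print(t,U.round(4),V.round(4))
chk("w18","trap",[(388,188),(388,343),(332,225),(440,225),(326,315),(450,315)],.041)
E
```

```text
w18 [ 0.0304  0.0305 -0.0268 -0.0265] [ 0.0341 -0.0352  0.0396 -0.043 ]
w9 [ 0.0355  0.0353 -0.0293 -0.0296] [ 0.0313 -0.0277  0.0371 -0.0389]
w6 [ 0.0314  0.0359 -0.0315 -0.0262] [ 0.0324 -0.0341  0.0357 -0.0429]
trap along mid 0.0017 len 0.1040 across mid -0.0020 wid 0.0835
```

The narrow end at +x is confirmed. The outer finger will pass close to the rim, so I'll bias 3 mm towards the tray centre and release with a small opening.

Call:
{"name": "arm_command", "arguments": {"motion": [{"slide":[-0.008,0,0.07],"turn":[0,0,0]},{"slide":[0,0,0.08],"turn":[0,0,0]},{"slide":[0,0,0.08],"turn":[0,0,0]},{"slide":[0,0,0.06],"turn":[0,0,0]},{"slide":[0,0,0],"turn":[0,0,0]}]}}

```text
t: 24.95
tool_pos: [0.6191, -0.0351, 0.2549]
orientation: [2.369, -2.053, -0.015]
force: [-1.1, 1.0, -3.0]
opening: 0.0543
```

Call:
{"name": "arm_command", "arguments": {"motion": [{"slide":[0,0,0.01],"turn":[0,0,0]},{"slide":[0,0,0],"turn":[0,0,0]},{"slide":[0,0,0],"turn":[0,0,0]},{"slide":[0,0,0],"turn":[0,0,0]},{"slide":[0,0,0],"turn":[0,0,0]}]}}

```text
t: 25.37
tool_pos: [0.6229, -0.0356, 0.2604]
orientation: [-2.37, 2.06, -0.004]
force: [0.2, 0.4, -1.4]
opening: 0.0547
```

```bash
python3 - <<'E'
from h import *
snap("wrist","w19");goto([.622,-.0355,.234],-1.432);snap("side","s19",5,(195,310,145,305))
E
```

```text
t 25.42 tcp [ 0.6227 -0.0356  0.26  ] yawx -1.431 tool x [ 0.139 -0.99   0.001] open 0.0541 F [ 0.4 -0.3 -1.2] q [-0.14  0.3   1.56  0.    1.27  1.29]
tool z [ 2.5e-03 -3.0e-04 -1.0e+00]
slide share total [-0.0004  0.0018  0.065 ]
turn z share total (tool z down => sign flip) 0.0015
```

View pics/w19.png

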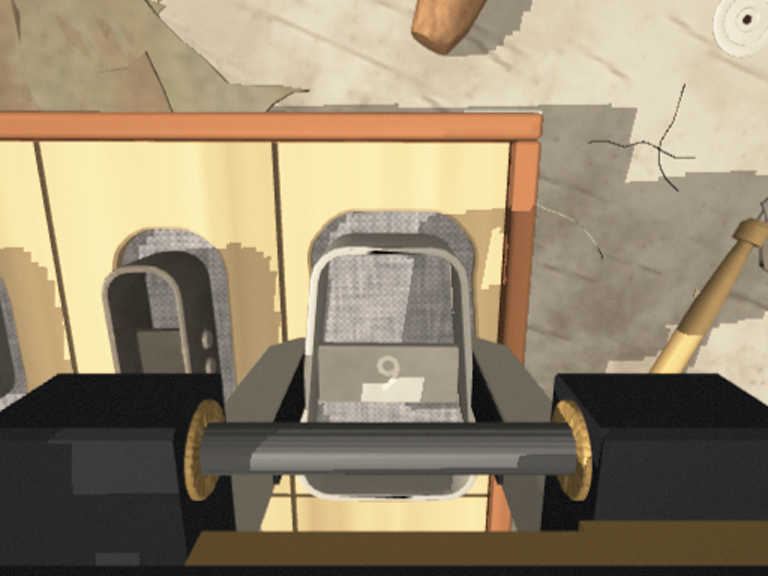

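View pics/s19.png

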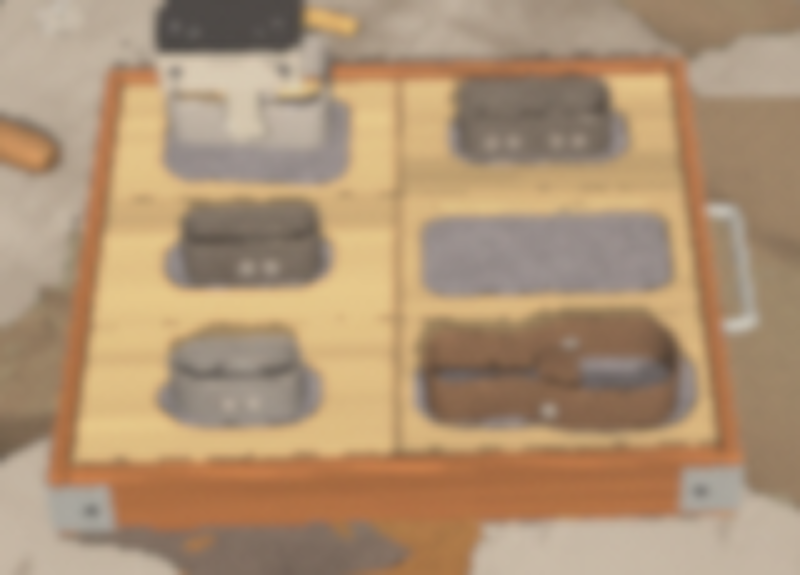

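Call:
{"name": "arm_command", "arguments": {"motion": [{"slide":[0,0,0.025],"turn":[0,0,0]},{"slide":[0,0,0.02],"turn":[0,0,0]},{"slide":[0,0,0.01],"turn":[0,0,0]},{"slide":[0,0,0],"turn":[0,0,0]},{"slide":[0,0,0],"turn":[0,0,0]}]}}

```text
t: 25.88
tool_pos: [0.6217, -0.0354, 0.2353]
orientation: [2.37, -2.061, -0.003]
force: [0.4, 0.0, -1.0]
opening: 0.0545
```

```bash
python3 - <<'E'
from h import *
goto([.622,-.0355,.234],-1.432)
E
```

```text
t 25.88 tcp [ 0.6217 -0.0354  0.2353] yawx -1.431 tool x [ 0.139 -0.99  -0.001] open 0.0545 F [ 0.4  0.  -1. ] q [-0.14  0.33  1.58 -0.    1.24  1.29]
tool z [-1.9e-03  3.0e-04 -1.0e+00]
slide share total [ 0.0003 -0.0008  0.0031]
turn z share total (tool z down => sign flip) 0.001
```

Call:
{"name": "arm_command", "arguments": {"motion": [{"slide":[0,0,0.005],"turn":[0,0,0]},{"slide":[0,0,0],"turn":[0,0,0]},{"slide":[0,0,0],"turn":[0,0,0]},{"slide":[0,0,0],"turn":[0,0,0]},{"slide":[0,0,0],"turn":[0,0,0]}]}}

```text
t: 26.3
tool_pos: [0.6222, -0.0355, 0.2346]
orientation: [-2.37, 2.061, -0.001]
force: [0.2, -0.3, -1.1]
opening: 0.0547
```

Call:
{"name": "arm_command", "arguments": {"motion": [{"slide":[0,0,0.003],"turn":[0,0,0]},{"slide":[0,0,0],"turn":[0,0,0]},{"slide":[0,0,0],"turn":[0,0,0]},{"slide":[0,0,0],"turn":[0,0,0]},{"slide":[0,0,0],"turn":[0,0,0]}]}}

```text
t: 26.72
tool_pos: [0.6221, -0.0355, 0.2331]
orientation: [-2.371, 2.061, 0.0]
force: [0.2, 1.1, -0.8]
opening: 0.0543
```

Call:
{"name": "arm_command", "arguments": {"motion": [{"slide":[0,0,0],"turn":[0,0,0]},{"slide":[0,0,0],"turn":[0,0,0]},{"slide":[0,0,0],"turn":[0,0,0]},{"slide":[0,0,-0.02],"turn":[0,0,0]},{"slide":[0,0,-0.04],"turn":[0,0,0]}], "gripper": 63}}

```text
t: 27.13
tool_pos: [0.6211, -0.0354, 0.2555]
orientation: [2.369, -2.06, -0.005]
force: [-1.9, -0.1, 0.1]
opening: 0.0585
```

```bash
python3 - <<'E'
from h import *
snap("wrist","w20");state()
E
```

```text
t 27.18 tcp [ 0.6229 -0.0356  0.2608] yawx -1.431 tool x [ 0.139 -0.99   0.001] open 0.0589 F [ 2.1 -0.6  3. ] q [-0.14  0.3   1.56  0.    1.28  1.29]
tool z [ 2.6e-03 -3.0e-04 -1.0e+00]
```

View pics/w20.png

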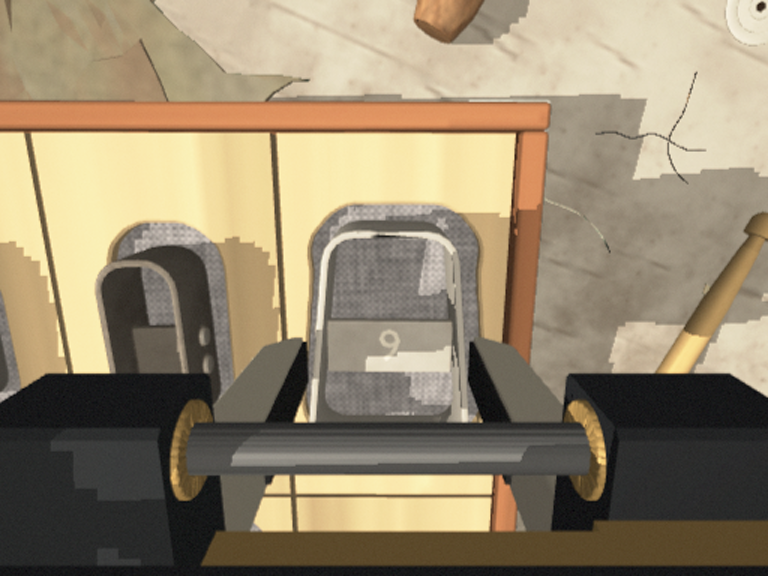

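The trap is released and sits inside the recess. I'll back off and check it.

Call:
{"name": "arm_command", "arguments": {"motion": [{"slide":[0,0,-0.09],"turn":[0,0,0]},{"slide":[0,0.03,-0.08],"turn":[0,0,0]},{"slide":[0,0.08,-0.06],"turn":[0,0,0]},{"slide":[0,0.08,-0.04],"turn":[0,0,0]},{"slide":[0,0.08,0],"turn":[0,0,0]}]}}

```text
t: 27.6
tool_pos: [0.5154, -0.0508, 0.3704]
orientation: [-2.368, 2.058, -0.012]
force: [-0.0, -0.2, 0.2]
opening: 0.0587
```

```bash
python3 - <<'E'
from h import *
snap("wrist","w21");state()
E
```

```text
t 27.65 tcp [ 0.5102 -0.0509  0.3665] yawx -1.431 tool x [ 0.139 -0.99   0.001] open 0.0584 F [ 1.6 -1.  -1.1] q [-0.2  -0.09  1.78 -0.    1.45  1.23]
tool z [-7.e-04 -1.e-03 -1.e+00]
```

View pics/w21.png

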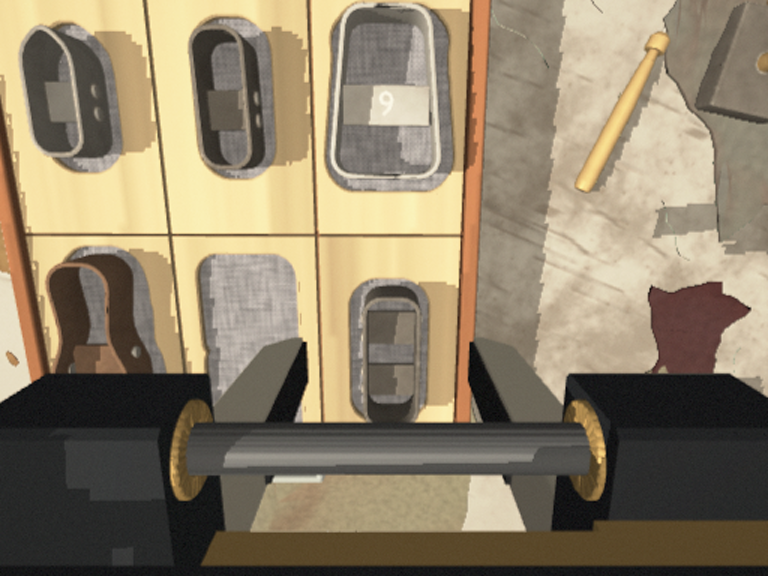

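```bash
python3 - <<'E'
from chk import *
chk("w21","trap",[(388,3),(385,182),(328,150),(441,150)])
chk("w21","trap",[(388,1),(388,192),(324,165),(453,165)],.041)
E
```

```text
trap along mid 0.0003 len 0.0912 across mid 0.0017 wid 0.0631
trap along mid 0.0010 len 0.1063 across mid -0.0007 wid 0.0790
```

The trap is seated within 2 mm. Last is the notch. I'll grip it off its mid notch, 16 mm along, and look first.

Call:
{"name": "arm_command", "arguments": {"motion": [{"slide":[0.068,0.054,0],"turn":[0,0,0]},{"slide":[0.068,0.054,0],"turn":[0,0,0]},{"slide":[0.068,0.054,0],"turn":[0,0,0]},{"slide":[0.068,0.054,0],"turn":[0,0,0]},{"slide":[0.068,0.054,0],"turn":[0,0,0]}], "gripper": 100}}

```text
t: 28.07
tool_pos: [0.4261, -0.2012, 0.3658]
orientation: [-2.371, 2.061, -0.003]
force: [0.5, -0.7, -0.6]
opening: 0.0874
```

Call:
{"name": "arm_command", "arguments": {"motion": [{"slide":[0.068,0.054,0],"turn":[0,0,0]},{"slide":[0.068,0.054,0],"turn":[0,0,0]},{"slide":[0.068,0.054,0],"turn":[0,0,0]},{"slide":[0.068,0.054,0],"turn":[0,0,-0.116]},{"slide":[0,0,0],"turn":[0,0,0]}]}}

```text
t: 28.48
tool_pos: [0.3539, -0.324, 0.3658]
orientation: [2.427, -1.991, 0.003]
force: [-0.1, -0.9, 0.3]
opening: 0.0931
```

Call:
{"name": "arm_command", "arguments": {"motion": [{"slide":[0,0,0],"turn":[0,0,0]},{"slide":[0,0,0],"turn":[0,0,0]},{"slide":[0,0,0],"turn":[0,0,0]},{"slide":[0,0,0],"turn":[0,0,0]},{"slide":[0,0,0],"turn":[0,0,0]}]}}

```text
t: 28.9
tool_pos: [0.3573, -0.319, 0.3652]
orientation: [-2.431, 1.99, -0.0]
force: [0.0, 0.8, -0.1]
opening: 0.0932
```

```bash
python3 - <<'E'
from h import *
snap("wrist","w22");state()
p,K,T=load("w22")
c=proj([[.40,-.307,.03]],K,T)[0]; print(c)
x0,y0=int(c[0])-70,int(c[1])-65
print(x0,y0); cv2.imwrite("pics/w22z.png",cv2.resize(p[max(y0,0):y0+120,x0:x0+150],None,fx=5,fy=5,interpolation=cv2.INTER_CUBIC))
E
```

```text
t 28.95 tcp [ 0.3572 -0.3191  0.3652] yawx -1.372 tool x [ 0.197 -0.98  -0.   ] open 0.0929 F [ 0.1 -0.  -0.4] q [-0.84 -0.18  1.87  0.    1.46  0.54]
tool z [ 1.e-04  1.e-04 -1.e+00]
[254.39400841 136.7368603 ]
184 71
```

View pics/w22z.png

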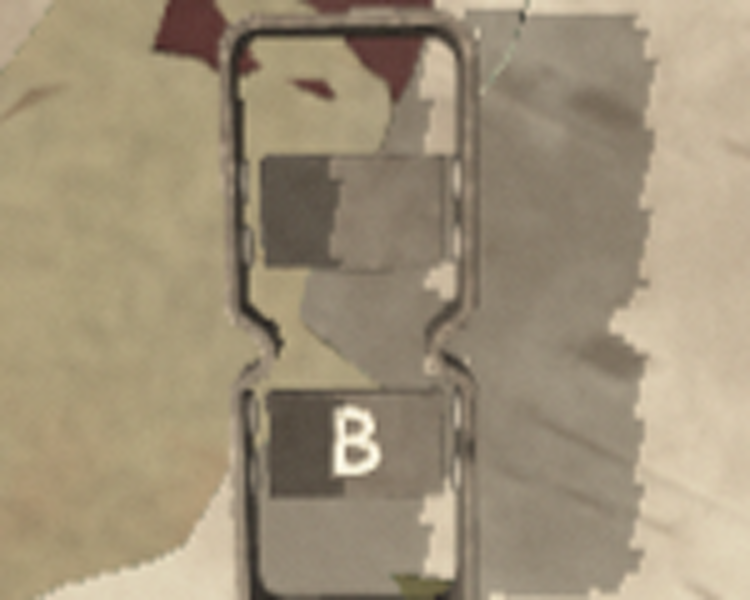

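The notch cut is visible at zoom (265,350)/(440,350). Measuring.

```bash
python3 - <<'E'
from h import *
p,K,T=load("w22")
z2=lambda pts:[(184+a/5,71+b/5) for a,b in pts]
cv2.imwrite("pics/w22y.png",cv2.resize(p[70:210,184:304],None,fx=4,fy=4,interpolation=cv2.INTER_CUBIC))
X=cast(z2([(223,120),(237,520),(480,120),(476,520),(345,12),(265,350),(440,350)]),K,T,.03)[:,:2];print(X.round(4).tolist())
for a,b in [(0,1),(2,3)]: d=X[a]-X[b];print(np.arctan2(d[1],d[0]))
print("mid notch",(X[5]+X[6])/2,"width",np.linalg.norm(X[0]-X[2]),np.linalg.norm(X[1]-X[3]))
E
```

```text
[[0.4327, -0.2762], [0.3591, -0.2921], [0.442, -0.3228], [0.3684, -0.3381], [0.4556, -0.2947], [0.3928, -0.2915], [0.3994, -0.3243]]
0.2122516069373659
0.20538888749755493
mid notch [ 0.39606683 -0.30788356] width 0.04743845440320493 0.046921978305382764
```

View pics/w22y.png

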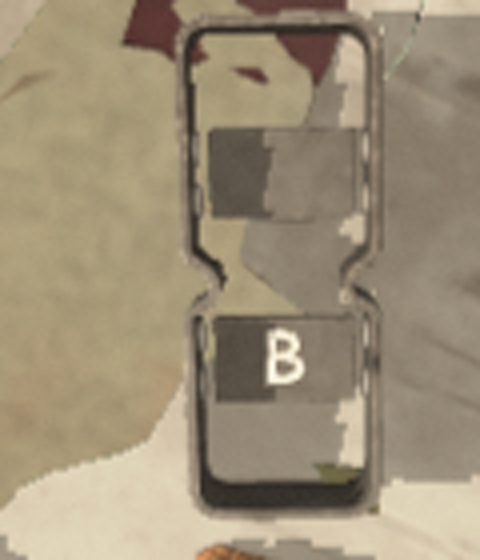

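Call:
{"name": "arm_command", "arguments": {"motion": [{"slide":[-0.005,-0.076,0],"turn":[0,0,-0.016]},{"slide":[-0.005,-0.076,0.02],"turn":[0,0,0]},{"slide":[0,0,0.08],"turn":[0,0,0]},{"slide":[0,0,0.08],"turn":[0,0,0]},{"slide":[0,0,0.08],"turn":[0,0,0]}]}}

```text
t: 29.37
tool_pos: [0.4164, -0.3031, 0.2605]
orientation: [2.439, -1.98, 0.003]
force: [0.3, -0.8, -0.4]
opening: 0.093
```

Call:
{"name": "arm_command", "arguments": {"motion": [{"slide":[0,0,0.07],"turn":[0,0,0]},{"slide":[0,0,0.05],"turn":[0,0,0]},{"slide":[0,0,0.01],"turn":[0,0,0]},{"slide":[0,0,0],"turn":[0,0,0]},{"slide":[0,0,0],"turn":[0,0,0]}]}}

```text
t: 29.78
tool_pos: [0.416, -0.3039, 0.2102]
orientation: [2.438, -1.982, 0.001]
force: [-0.4, 0.1, 0.5]
opening: 0.0928
```

```bash
python3 - <<'E'
from h import *
snap("wrist","w23");goto([.4161,-.3032,.1965],-1.364)
E
```

```text
t 29.83 tcp [ 0.4162 -0.3043  0.211 ] yawx -1.365 tool x [ 0.204 -0.979  0.002] open 0.0928 F [ 1.  -0.7  0.3] q [-0.73  0.09  1.9  -0.    1.15  0.63]
tool z [ 0.0019 -0.0017 -1.    ]
slide share total [-0.0028 -0.0002  0.0361]
turn z share total (tool z down => sign flip) -0.0023
```

View pics/w23.png

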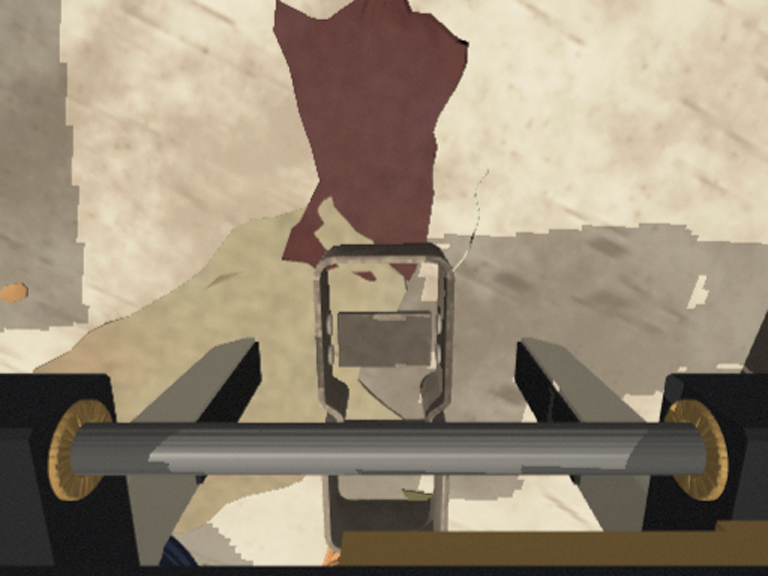

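The notch is centred between the jaws at (385,…) and its cut (v≈400) is clear of the pads. I'll go down the rest and grip.

Call:
{"name": "arm_command", "arguments": {"motion": [{"slide":[-0.002,0,0.02],"turn":[0,0,0]},{"slide":[0,0,0.013],"turn":[0,0,0]},{"slide":[0,0,0],"turn":[0,0,0]},{"slide":[0,0,0],"turn":[0,0,0]},{"slide":[0,0,0],"turn":[0,0,0]}]}}

```text
t: 30.25
tool_pos: [0.4152, -0.3031, 0.1961]
orientation: [-2.437, 1.982, -0.0]
force: [-0.1, -0.3, 1.5]
opening: 0.0929
```

Call:
{"name": "arm_command", "arguments": {"motion": [{"slide":[0,0,0],"turn":[0,0,0]},{"slide":[0,0,0],"turn":[0,0,0]},{"slide":[0,0,0],"turn":[0,0,0]},{"slide":[0,0,0],"turn":[0,0,0]},{"slide":[0,0,0],"turn":[0,0,0]}], "gripper": 30, "grip_force": 40}}

```text
t: 30.67
tool_pos: [0.4152, -0.3031, 0.196]
orientation: [2.437, -1.982, 0.0]
force: [-0.6, -0.1, 0.5]
opening: 0.0645
```

Call:
{"name": "arm_command", "arguments": {"motion": [{"slide":[0,0,0],"turn":[0,0,0]},{"slide":[0,0,0],"turn":[0,0,0]},{"slide":[0,0,0],"turn":[0,0,0]},{"slide":[0,0,0],"turn":[0,0,0]},{"slide":[0,0,0],"turn":[0,0,0]}]}}

```text
t: 31.08
tool_pos: [0.4152, -0.303, 0.1959]
orientation: [-2.437, 1.982, -0.0]
force: [0.4, 0.8, 0.4]
opening: 0.0478
```

Call:
{"name": "arm_command", "arguments": {"motion": [{"slide":[0,0,-0.02],"turn":[0,0,0]},{"slide":[0,0,-0.04],"turn":[0,0,0]},{"slide":[0,0,-0.08],"turn":[0,0,0]},{"slide":[0,0,-0.08],"turn":[0,0,0]},{"slide":[0,0,-0.08],"turn":[0,0,0]}]}}

```text
t: 31.5
tool_pos: [0.4148, -0.3026, 0.3172]
orientation: [-2.437, 1.982, 0.002]
force: [0.4, -0.8, -0.9]
opening: 0.0479
```

Call:
{"name": "arm_command", "arguments": {"motion": [{"slide":[0,0,-0.08],"turn":[0,0,0]},{"slide":[0,0,-0.05],"turn":[0,0,0]},{"slide":[0,0,0],"turn":[0,0,0]},{"slide":[0,0,0],"turn":[0,0,0]},{"slide":[0,0,0],"turn":[0,0,0]}]}}

```text
t: 31.92
tool_pos: [0.4148, -0.3027, 0.3665]
orientation: [-2.437, 1.982, 0.003]
force: [1.0, -0.5, -2.5]
opening: 0.0476
```

```bash
python3 - <<'E'
from h import *
snap("wrist","w24");goto([.4733,.034,.365],-1.432)
E
```

```text
t 31.97 tcp [ 0.4147 -0.3026  0.3658] yawx -1.366 tool x [ 0.204 -0.979 -0.003] open 0.0475 F [-0.6  0.4 -2.4] q [-0.73 -0.08  1.78  0.    1.45  0.64]
tool z [-0.0025  0.0023 -1.    ]
slide share total [-0.7939 -0.3149  0.0036]
turn z share total (tool z down => sign flip) 0.1329
```

View pics/w24.png

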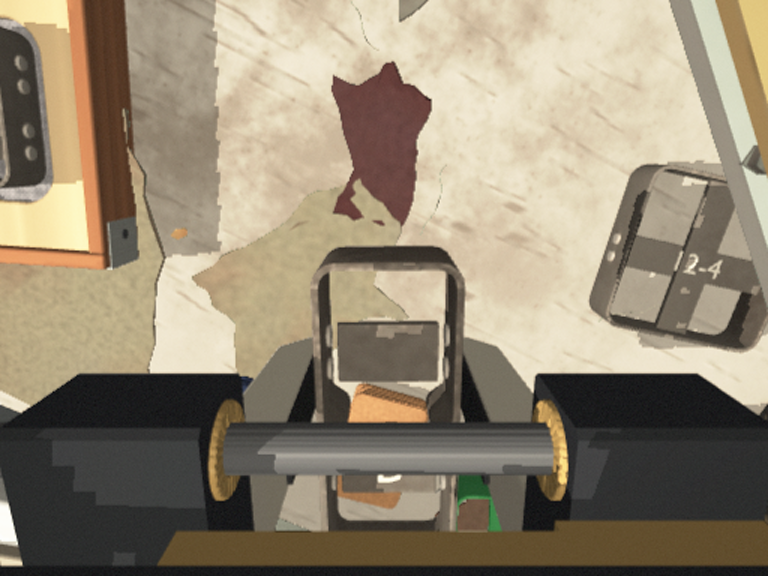

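Held. Carrying it to the notch recess.

Call:
{"name": "arm_command", "arguments": {"motion": [{"slide":[-0.079,-0.031,0],"turn":[0,0,0]},{"slide":[-0.079,-0.031,0],"turn":[0,0,0]},{"slide":[-0.079,-0.031,0],"turn":[0,0,0]},{"slide":[-0.079,-0.031,0],"turn":[0,0,0]},{"slide":[-0.079,-0.031,0],"turn":[0,0,0]}]}}

```text
t: 32.38
tool_pos: [0.4431, -0.134, 0.3656]
orientation: [2.436, -1.982, -0.006]
force: [-0.5, -0.1, -2.5]
opening: 0.0478
```

Call:
{"name": "arm_command", "arguments": {"motion": [{"slide":[-0.079,-0.031,0],"turn":[0,0,0]},{"slide":[-0.079,-0.031,0],"turn":[0,0,0]},{"slide":[-0.079,-0.031,0],"turn":[0,0,0]},{"slide":[-0.079,-0.031,0],"turn":[0,0,0]},{"slide":[-0.079,-0.031,0],"turn":[0,0,0.13]}]}}

```text
t: 32.8
tool_pos: [0.4715, 0.0333, 0.3657]
orientation: [2.371, -2.058, -0.004]
force: [0.6, 0.7, -1.5]
opening: 0.0477
```

Call:
{"name": "arm_command", "arguments": {"motion": [{"slide":[0,0,0],"turn":[0,0,0]},{"slide":[0,0,0.06],"turn":[0,0,0]},{"slide":[0,0,0.08],"turn":[0,0,0]},{"slide":[0,0,0.07],"turn":[0,0,0]},{"slide":[0,0,0],"turn":[0,0,0]}]}}

```text
t: 33.22
tool_pos: [0.4686, 0.0316, 0.276]
orientation: [2.366, -2.054, -0.016]
force: [-1.3, 0.1, -3.3]
opening: 0.0481
```

```bash
python3 - <<'E'
from h import *
snap("wrist","w25");goto([.4725,.0339,.232],-1.432)
E
```

```text
t 33.27 tcp [0.4697 0.0315 0.2792] yawx -1.430 tool x [ 0.14  -0.99  -0.002] open 0.0476 F [-0.3  0.3 -1.5] q [-0.04 -0.12  1.97 -0.    1.3   1.39]
tool z [-1.020e-02  3.000e-04 -9.999e-01]
slide share total [-0.0048 -0.0089  0.1179]
turn z share total (tool z down => sign flip) 0.0035
```

View pics/w25.png

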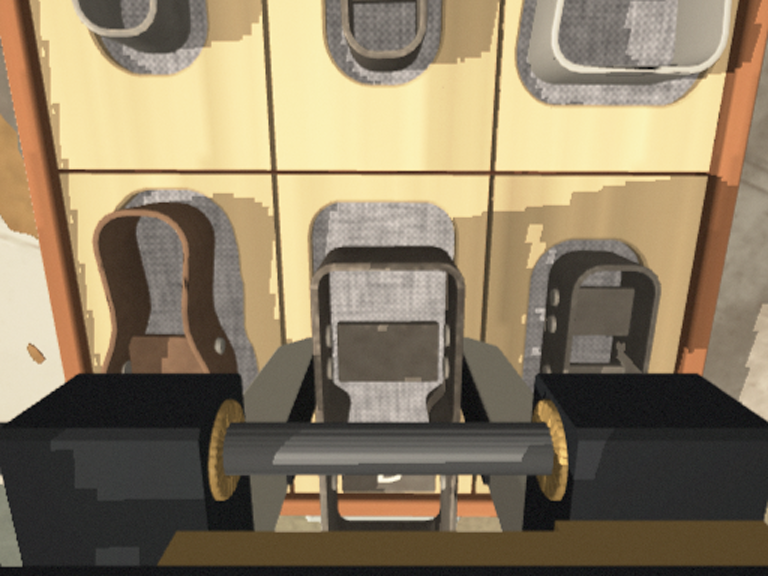

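Call:
{"name": "arm_command", "arguments": {"motion": [{"slide":[-0.005,-0.003,0.03],"turn":[0,0,0]},{"slide":[0,0,0.03],"turn":[0,0,0]},{"slide":[0,0,0.03],"turn":[0,0,0]},{"slide":[0,0,0],"turn":[0,0,0]},{"slide":[0,0,0],"turn":[0,0,0]}]}}

```text
t: 33.68
tool_pos: [0.4728, 0.0337, 0.2473]
orientation: [2.371, -2.06, -0.002]
force: [-0.4, 0.2, -1.6]
opening: 0.0477
```

```bash
python3 - <<'E'
from h import *
snap("wrist","w26");goto([.4725,.0339,.232],-1.432)
E
```

```text
t 33.73 tcp [0.4732 0.0337 0.248 ] yawx -1.431 tool x [ 0.14 -0.99 -0.  ] open 0.0477 F [-0.2  0.3 -1.5] q [-0.04 -0.07  1.99 -0.    1.22  1.39]
tool z [-2.e-04 -0.e+00 -1.e+00]
slide share total [-0.0007  0.0016  0.0401]
turn z share total (tool z down => sign flip) 0.0029
```

View pics/w26.png

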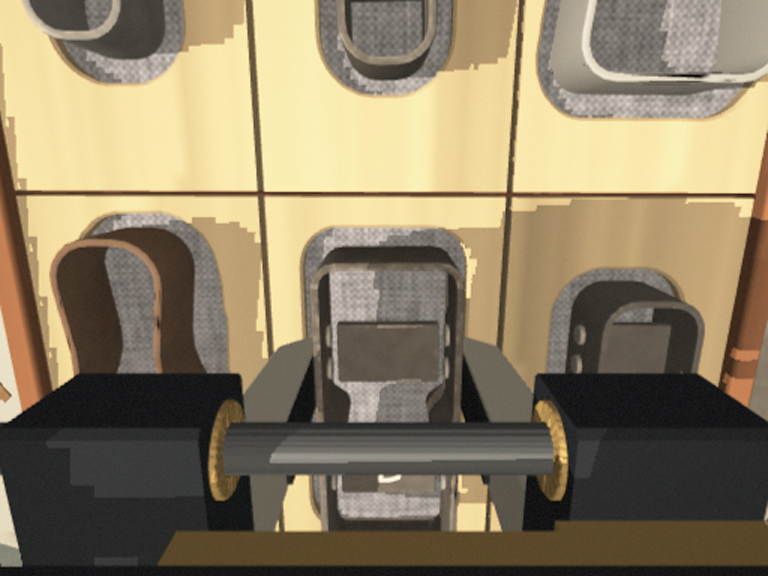

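The notch is centred over its recess (301–466 around 388). Lowering the rest.

Call:
{"name": "arm_command", "arguments": {"motion": [{"slide":[0,0,0.02],"turn":[0,0,0]},{"slide":[0,0,0.013],"turn":[0,0,0]},{"slide":[0,0,0.006],"turn":[0,0,0]},{"slide":[0,0,0],"turn":[0,0,0]},{"slide":[0,0,0],"turn":[0,0,0]}]}}

```text
t: 34.15
tool_pos: [0.4731, 0.0338, 0.2322]
orientation: [2.372, -2.06, -0.0]
force: [-0.5, -1.1, -2.0]
opening: 0.048
```

Call:
{"name": "arm_command", "arguments": {"motion": [{"slide":[0,0,0.002],"turn":[0,0,0]},{"slide":[0,0,0.002],"turn":[0,0,0]},{"slide":[0,0,0],"turn":[0,0,0]},{"slide":[0,0,0],"turn":[0,0,0]},{"slide":[0,0,0],"turn":[0,0,0]}]}}

```text
t: 34.57
tool_pos: [0.4733, 0.0338, 0.2319]
orientation: [2.372, -2.06, 0.0]
force: [-6.4, -0.1, 10.5]
opening: 0.0479
```

In contact. Releasing and rising.

Call:
{"name": "arm_command", "arguments": {"motion": [{"slide":[0,0,0],"turn":[0,0,0]},{"slide":[0,0,0],"turn":[0,0,0]},{"slide":[0,0,0],"turn":[0,0,0]},{"slide":[0,0,-0.03],"turn":[0,0,0]},{"slide":[0,0,-0.08],"turn":[0,0,0]}], "gripper": 62}}

```text
t: 34.98
tool_pos: [0.4709, 0.0338, 0.2705]
orientation: [2.368, -2.057, -0.011]
force: [-0.5, -0.1, -0.6]
opening: 0.0576
```

Call:
{"name": "arm_command", "arguments": {"motion": [{"slide":[0,0.03,-0.09],"turn":[0,0,0]},{"slide":[0,0.06,-0.07],"turn":[0,0,0]},{"slide":[0,0.06,-0.06],"turn":[0,0,0]},{"slide":[0,0.04,-0.06],"turn":[0,0,0]},{"slide":[0,0,0],"turn":[0,0,0]}]}}

```text
t: 35.4
tool_pos: [0.3971, 0.0229, 0.3921]
orientation: [-2.368, 2.057, -0.01]
force: [0.4, -0.7, 0.6]
opening: 0.0578
```

Call:
{"name": "arm_command", "arguments": {"motion": [{"slide":[0,0,0],"turn":[0,0,0]},{"slide":[0,0,0],"turn":[0,0,0]},{"slide":[0,0,0],"turn":[0,0,0]},{"slide":[0,0,0],"turn":[0,0,0]},{"slide":[0,0,0],"turn":[0,0,0]}]}}

```text
t: 35.82
tool_pos: [0.3979, 0.0232, 0.3855]
orientation: [2.371, -2.059, -0.003]
force: [-0.0, 0.1, -0.5]
opening: 0.0577
```

```bash
python3 - <<'E'
from h import *
snap("wrist","w27");snap("side","s27",5,(195,310,145,305));state()
E
```

```text
t 35.92 tcp [0.398  0.0232 0.3859] yawx -1.430 tool x [ 0.14 -0.99 -0.  ] open 0.0579 F [-0.1  0.2  0.4] q [-0.07 -0.44  2.03  0.    1.55  1.36]
tool z [-1.7e-03  2.0e-04 -1.0e+00]
```

View pics/w27.png

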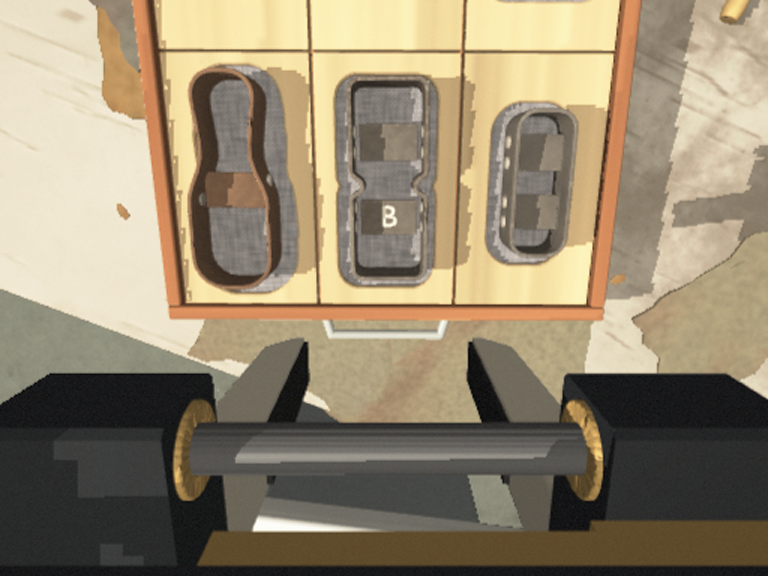

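View pics/s27.png

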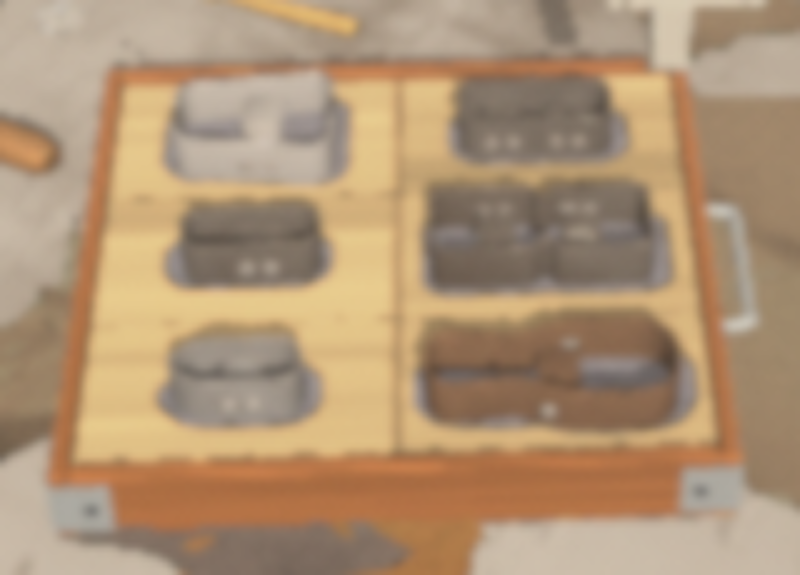

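All six dies are in their recesses; the notch sits at (388,178) in the wrist view. One last check of the numbers.

```bash
python3 - <<'E'
from chk import *
chk("w27","notch",[(388,73),(388,281),(349,120),(430,120),(349,240),(430,240)])
chk("w27","notch",[(388,72),(388,287),(335,110),(438,110)],.041)
chk("w27","block",[(545,106),(540,260),(503,180),(577,160)])
E
```

```text
notch along mid 0.0020 len 0.1209 across mid -0.0016 wid 0.0498
notch along mid -0.0010 len 0.1358 across mid 0.0004 wid 0.0642
block along mid 0.0013 len 0.0899 across mid 0.0011 wid 0.0429
```

```bash
python3 - <<'E'
from plant import robot
print(robot.close_job()); print(robot.read_state()["t"])
E
```

```text
the job is handed in; nothing more can be done
None
the job is handed in; nothing more can be done
```

I took the pile apart in order (tab, block, trap, notch), laid each die in its own recess, and handed the job in at about 36 s of the 102 s allowed. The hand-in gives no verdict.

- **Placement:** My last measurements put each die within about 4 mm of its recess centre along and across, against the 12 mm limit. Each measured close to its true length at the height a seated die should have, so I take them to be lying flat.
- **Other dies:** The bottle and link dies look the same in the side view before and after. I did not measure them separately.
- **Contact:** The arm stood clear with the gripper empty, and the highest wrist force I read was about 12 N, when a die touched the recess floor.
- **Disagreement:** Two measurements of the block differed. One gave 4 mm off along and 2 mm across; the later one gave 1 mm both ways. The later one also read its width about 6 mm too large, because its side walls were visible in that picture.

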